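# Stack the washed duckboard slats crosswise to dry

### The arm

A 6-joint arm with a two-finger parallel gripper is mounted at the origin on the work surface. World frame = base frame: x ahead of the robot, y to its left, z up, the work surface at z = 0. Lengths are in m, angles in rad, forces in N, time in s.
With the tool pointing down it reaches from about 0.325 to 0.925 m from the base axis. Payload 3.1 kg.
Tool frame: the origin (TCP) lies at the very end of the fingers, on their centre line; the grasp point (between the pads) lies 19 mm behind it; x points along the fingers, y is the direction in which the jaws open and shut, and the axes are right-handed (so a half turn about x gives the same grasp; the last joint's range is limited). The gripper opens to 85 mm and grips with 20 to 120 N. Pads are 22 mm wide; open, the fingers measure 114 mm over their backs; the gripper's body (76 mm by 85 mm) begins 54 mm behind the grasp point. The pads swing forward as they close: fully open they stand 13 mm farther back than shut.
Start: joints at [-1.261, 0.217, 1.613, -0, 1.311, -0.112], TCP at [0.256, -0.57, 0.231] pointing down, gripper open.
Joint ranges: [-2.75, 2.75], [-0.78, 2.1], [0.31, 2.55], [-1.13, 4.27], [0.13, 2.63], [-2.58, 2.58]. Speed limits (rad/s): [2.79, 2.79, 3.14, 3.14, 3.14, 3.14].

### API

Orientations are given as a unit quaternion [x, y, z, w].
In Python, from station import r gives the robot as it stands.
- The arm moves only by the tool arm_command, never from a script. Its arguments are lists of equal length, an entry for each row: "dp": the shift along the tool's x, y, z in mm, a list of three; "spin": the turn about the tool's x in rad. A call has 1 to 10 rows; each row shifts and turns the pose as measured when the row begins, along the tool's axes as they then stand; what a row does not reach is not made up. A row lasts 1/12 s, in which the tool goes at most 41.7 mm and 7.16 degrees, less where a joint would pass 70% of its speed; a pose out of reach is approached as far as the arm can. A call with a gripper value outside its range is refused whole. "gripper" is the gripper's target within -1 to 1 (fully open at 1, half-way at 0, shut at -1), set as the call begins (left out, the last holds). The fingers move at their own pace and stop on an object; "grip_force" is the grip in N (left out, the last holds). Time passes only in rows, so rows that do not move let the fingers close. It gives the time, the measured TCP pose, the force and the opening at its end, in the units of the state.
- r.state(): the state, without advancing time (a new reading comes with each control period).
- r.capture(name): name is "side" or "top"; returns a dict with "frame" (400x640x3 uint8, red, green, blue), "K" (3x3 intrinsics, pixels), "rvec" (rotation vector, rad) and "tvec" (3), from world to camera coordinates, as OpenCV has them. Camera axes: x right, y down, z forward; pixel columns grow to the right and rows downward; lengths in m; the calibration is good to about 2 mm. A picture is of the moment at which its call begins. There is no depth.
- r.hand_in(): hands the job in, once; it reports no verdict.
The state is a dict: "t": time; "joint_positions": joint angles; "joint_vel": joint speeds; "joint_efforts": joint torques, N m; "tool_pos": TCP position; "orientation": TCP orientation; "wrist_force": force on the tool from outside, world axes, zero at the start; "wrist_torque": the same for the moment, N m; "finger_gap": finger opening in m.
Only numpy, scipy, OpenCV 4.12 (cv2) and the standard library are available. Lean on these libraries where they do the work, as an engineer would, in place of code of your own. Each camera call takes 0.05 s, during which the arm holds its last target. There are 200 camera calls.

### The job

Stack the four washed duckboard slats crosswise on the drying rack so that air gets between them: first lay the two long slats flat and square across the two steel rails, one over each pair of rubber pads, centred; then lay the two short slats flat and square on top of the long ones, one directly above each rail, centred. Set each slat down without dropping it, and leave everything else on the bench where it is.

Things in the scene. Friction and masses are not known exactly. Their poses are not given: they have to be found in the camera images.
- long_a_mid (a point): plain long wooden slat lying flat, 180 mm long (along its x axis), 26 mm wide (y), 20 mm thick (z), about 65 g; this point is its very centre, 10 mm above its underside. The two long slats are alike and may swap places in their layer
- long_b_mid (a point): plain long wooden slat lying flat, 180 mm long (along its x axis), 26 mm wide (y), 20 mm thick (z), about 65 g; this point is its very centre, 10 mm above its underside. The two long slats are alike and may swap places in their layer
- short_a_mid (a point): plain short wooden slat lying flat, 130 mm long (along its x axis), 26 mm wide (y), 20 mm thick (z), about 47 g; this point is its very centre, 10 mm above its underside. The two short slats are alike and may swap places in their layer
- short_b_mid (a point): plain short wooden slat lying flat, 130 mm long (along its x axis), 26 mm wide (y), 20 mm thick (z), about 47 g; this point is its very centre, 10 mm above its underside. The two short slats are alike and may swap places in their layer
- rack: drying rack fixed to the bench: a steel base plate 160 x 120 mm carrying two parallel steel rails, each 150 mm long and 16 mm wide, that run along the rack's x axis at y = +45 and -45 mm. Each rail carries two black rubber pads 40 mm long, centred at x = +45 and -45 mm; the pads' tops are 35 mm above the bench and slats rest on them. Nothing else stands above the pads. Origin at the rack's middle, at bench height; z up
- canister: bystander: closed yellow plastic canister with twist cap, upright, 66 mm across, 140 mm tall; origin at the centre of its underside; loose, not to be disturbed
- bottle: bystander: white plastic shampoo bottle, upright, 56 mm across, 160 mm tall; origin at the centre of its underside; loose, not to be disturbed
- dish: bystander: small open glass dish, 80 mm across the rim, 30 mm high; origin at the centre of its underside; loose, not to be disturbed
- comb: bystander: steel flea comb lying flat, 105 mm long (its x axis), 20 mm wide, 6 mm thick; origin at its middle on the underside; loose, not to be disturbed
- brush: bystander: wooden pin brush lying pins up, 190 mm long (its x axis, head to +x), 50 mm wide, 30 mm high over the pins; origin at its middle on the underside; loose, not to be disturbed
- bone: bystander: blue hard nylon chew bone, 118 mm long (its x axis), 46 mm wide and 28 mm high at the knobbed ends; origin at its middle on the underside; loose, not to be disturbed
- tin: bystander: small closed round aluminium tin, 54 mm across, 35 mm high; origin at the centre of its underside; loose, not to be disturbed
Mind the look-alikes: they are no part of the job. Leave any yellow look-alike of the part that bears long_b_mid alone.

How it is judged:
By the outcome, as a careful person would: the job done as asked, in the order asked, and still so for the second after the job is handed in, with the robot touching nothing.
It also fails if it takes over 70 s, if anything falls off the work surface, if the arm or the gripper's body presses on something with over 40 N, if the wrist force passes 120 N, or if a joint passes its speed limit or range.

## Working session

There is one attempt and no reset: what is moved stays moved. The work goes in short steps, Python scripts to look and compute and a tool call to move; the robot and the scene stay as the last step left them, time stands still between calls to the robot, and variables do not carry over. Pictures are saved under pics/ and viewed, about 8 in all and at most 12, crops included, and the job is handed in when it is done.

Besides the shell and the picture viewer there is one more tool, called after "Emit:" by a JSON object that holds its "api" and its "payload", one argument or row to a line. arm_command: Moves the arm, as the interface text tells. Its arguments: {"type":"object","properties":{"dp":{"type":"array"},"spin":{"type":"array"},"gripper":{"type":"number"},"grip_force":{"type":"number"}},"required":["dp","spin"]}

```bash
ls; mkdir -p pics; python3 - <<'E'
from station import r
import cv2,pickle
s=r.state();print(s)
for n in("top","side"):
    c=r.capture(n);pickle.dump(c,open(f"pics/{n}0.pkl","wb"))
    cv2.imwrite(f"pics/{n}0.png",cv2.resize(c["frame"][:,:,::-1],(800,500),interpolation=cv2.INTER_CUBIC))
    R=cv2.Rodrigues(c["rvec"])[0];print(n,c["K"].tolist(),(-R.T@c["tvec"].ravel()).tolist(),R.round(3).tolist())
E
```

```text
pics
{'t': 0.0, 'joint_positions': array([-1.26118619e+00,  2.17809122e-01,  1.61493542e+00,  7.75338671e-07,
        1.31125883e+00, -1.12173416e-01]), 'joint_vel': array([-0.00045681, -0.00028676, -0.00108999, -0.00037846,  0.00110544,
        0.00153046]), 'joint_efforts': array([-1.06458738e-03, -3.96843266e+01, -3.03853941e+01, -1.83247271e-04,
        9.69747343e-03, -3.29471916e-06]), 'tool_pos': array([ 0.25565553, -0.56943457,  0.22993348]), 'orientation': array([-0.69135634, -0.14886809,  0.69152382, -0.14717171]), 'wrist_force': array([ 0.12455973, -0.06535248,  0.16904605]), 'wrist_torque': array([ 0.00187595, -0.01897543,  0.00128934]), 'finger_gap': 0.0854693360477267}
top [[375.1875897425357, 0.0, 325.0645761342226], [0.0, 375.1875897425357, 194.26305749785197], [0.0, 0.0, 1.0]] [0.42571345510149244, 0.010591260412629463, 1.1304748052102953] [[0.02, -1.0, -0.015], [-0.998, -0.019, -0.058], [0.058, 0.016, -0.998]]
side [[482.69459206250775, 0.0, 318.0487206167438], [0.0, 482.69459206250775, 197.4155942966732], [0.0, 0.0, 1.0]] [-0.19895145472850623, 0.6999853768956757, 0.9301839728785197] [[-0.703, -0.711, -0.018], [-0.468, 0.482, -0.74], [0.535, -0.512, -0.672]]
```

View pics/top0.png

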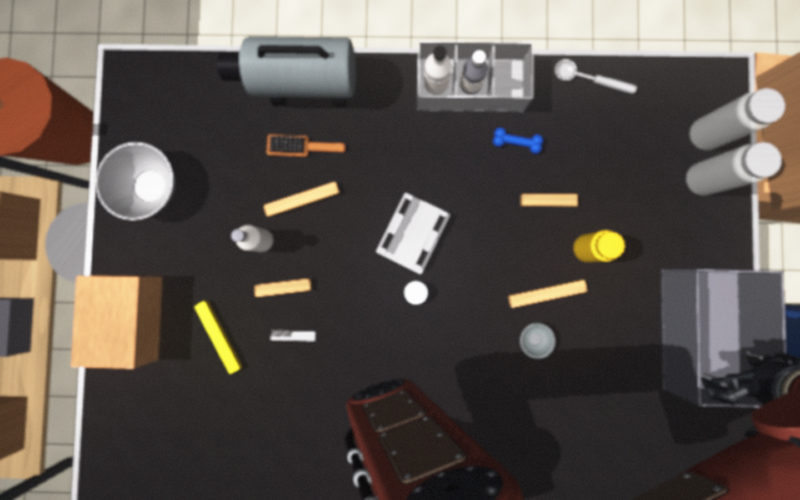

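View pics/side0.png

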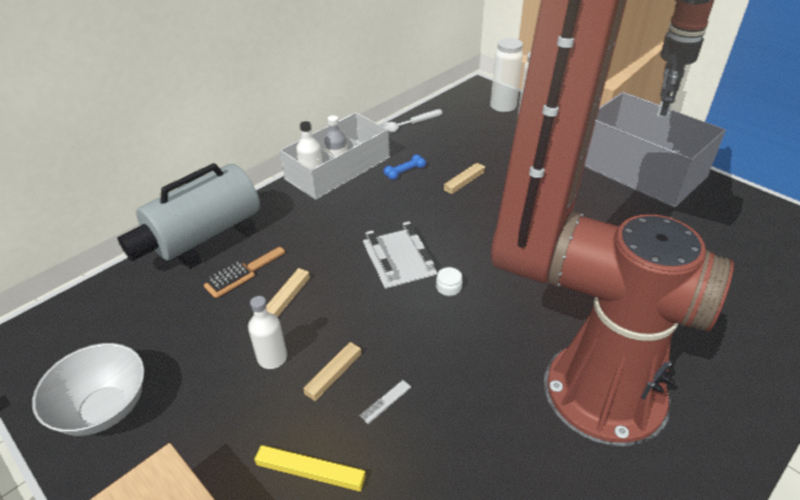

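Top view (800x500 scale): long slats are at about (302,198) and (548,293), short slats at (549,200) and (283,287). The rack is at (413,233), with the tin close by at (416,292). The yellow look-alike is at (218,338). The side view agrees. Next I'll fit the poses to the silhouettes.

```bash
cat > h.py <<'E'
import numpy as np,cv2,pickle
from scipy.optimize import minimize
def proj(c,P): return cv2.projectPoints(np.float64(P).reshape(-1,3),c["rvec"],c["tvec"],c["K"],None)[0].reshape(-1,2)
def back(c,uv,z):
    R=cv2.Rodrigues(c["rvec"])[0];C=-R.T@np.ravel(c["tvec"])
    d=(R.T@np.linalg.inv(c["K"])@np.c_[np.reshape(uv,(-1,2)),np.ones(np.size(uv)//2)].T).T
    return C+d*((z-C[2])/d[:,2])[:,None]
def box(x,y,a,L,W,z0,z1):
    q=np.array([[i*L/2,j*W/2] for i,j in((1,1),(1,-1),(-1,-1),(-1,1))])
    R=np.array([[np.cos(a),-np.sin(a)],[np.sin(a),np.cos(a)]]);q=q@R.T+[x,y]
    return np.r_[np.c_[q,[z0]*4],np.c_[q,[z1]*4]]
def wood(c):
    h=cv2.cvtColor(c["frame"],cv2.COLOR_RGB2HSV);return cv2.inRange(h,(9,50,70),(24,200,255))
def fit(cs,masks,p0,L,z0):
    S=8
    def cost(p):
        t=0
        for c,m in zip(cs,masks):
            u=proj(c,box(*p0_(p),L,.026,z0,z0+.02));o=np.floor(u.min(0))-8;n=(np.ceil(u.max(0))+8-o).astype(int)
            im=np.zeros((n[1]*S,n[0]*S),np.uint8)
            cv2.fillConvexPoly(im,cv2.convexHull(np.round(((u-o+.5)*S-.5)*16).astype(np.int32)),255,shift=4)
            im=cv2.resize(im,(int(n[0]),int(n[1])),interpolation=cv2.INTER_AREA)/255.
            x,y=o.astype(int);t+=np.sum((im-m[y:y+n[1],x:x+n[0]])**2)
        return t
    p0_=lambda p:(p[0],p[1],p[2]/10)
    b=np.array([p0[0],p0[1],p0[2]*10])
    s=np.vstack([b,b+[.006,0,0],b+[0,.006,0],b+[0,0,.8]])
    r=minimize(cost,b,method="Nelder-Mead",options=dict(initial_simplex=s,xatol=1e-5,fatol=1e-3))
    return np.r_[r.x[:2],r.x[2]/10],r.fun
E
python3 - <<'E'
from h import *
c=pickle.load(open("pics/top0.pkl","rb"));d=pickle.load(open("pics/side0.pkl","rb"))
soft={}
for n,k in(("top",c),("side",d)):
    f=k["frame"].astype(float);m=wood(k);soft[n]=m
    num,lab,st,ce=cv2.connectedComponentsWithStats(m)
    print(n,[(i,st[i].tolist(),ce[i].round(1).tolist()) for i in range(1,num) if st[i][4]>60])
# brightness-weighted soft mask: red channel over local max
for name,u,L in(("LA",(302,198),.18),("LB",(548,293),.18),("SA",(549,200),.13),("SB",(283,287),.13)):
    u=np.array(u)*.8; p=back(c,u,.01)[0]
    num,lab,st,ce=cv2.connectedComponentsWithStats(soft["top"]);l=lab[int(u[1]),int(u[0])]
    pts=np.argwhere(lab==l)[:,::-1].astype(float);w=back(c,pts,.02)[:,:2];v=np.linalg.svd(w-w.mean(0))[2][0];a=np.arctan2(v[1],v[0])
    mt=(lab==l).astype(float)
    R,cst=fit([c],[mt],(p[0],p[1],a),L,0.)
    us=proj(d,[R[0],R[1],.01])[0]
    n2,l2,_,_=cv2.connectedComponentsWithStats(soft["side"]);q=l2[int(us[1]),int(us[0])]
    ms=(l2==q).astype(float);R2,c2=fit([d],[ms],R,L,0.) if q else (R,0)
    print(name,R.round(4),np.degrees(R[2]).round(1),round(cst,1),mt.sum(),"| side",us.round(),R2.round(4),round(c2,1),ms.sum())
def crop(k,x,y,w,h,s): return cv2.resize(k["frame"][y:y+h,x:x+w,::-1],None,fx=s,fy=s,interpolation=cv2.INTER_CUBIC)
cv2.imwrite("pics/rack.png",np.hstack([crop(c,290,145,80,110,5),crop(d,280,170,80,110,5)]))
E
```

```text
top [(1, [604, 42, 36, 137, 3590], [624.6, 109.7]), (2, [0, 45, 74, 44, 150], [36.5, 62.9]), (107, [212, 106, 65, 20, 608], [243.3, 117.1]), (156, [2, 124, 69, 9, 132], [36.3, 128.0]), (161, [0, 140, 51, 244, 8955], [21.4, 256.0]), (162, [210, 144, 62, 30, 772], [240.4, 158.8]), (163, [415, 154, 48, 12, 567], [438.7, 159.5]), (164, [458, 183, 43, 28, 203], [477.9, 196.4]), (165, [56, 219, 74, 78, 5234], [92.0, 256.9]), (166, [202, 222, 48, 17, 558], [225.2, 229.8]), (167, [406, 223, 65, 24, 800], [437.7, 234.6]), (185, [322, 367, 48, 20, 103], [343.9, 377.5])]
side [(1, [415, 0, 19, 71, 589], [422.4, 22.9]), (5, [454, 0, 91, 163, 4077], [506.5, 45.0]), (11, [450, 4, 11, 25, 78], [454.5, 16.2]), (61, [355, 130, 34, 25, 391], [371.0, 142.1]), (64, [447, 169, 17, 22, 179], [455.5, 179.5]), (70, [163, 197, 66, 42, 560], [197.3, 217.3]), (71, [439, 198, 13, 31, 218], [444.1, 213.9]), (73, [559, 200, 9, 27, 76], [563.4, 213.0]), (74, [553, 204, 32, 59, 652], [570.1, 234.2]), (77, [213, 214, 35, 40, 606], [230.1, 233.1]), (81, [545, 230, 15, 30, 89], [552.5, 245.1]), (119, [242, 273, 48, 48, 858], [265.3, 296.8]), (130, [219, 339, 74, 38, 887], [257.7, 358.7]), (157, [71, 354, 101, 46, 2417], [126.0, 383.8]), (158, [202, 355, 95, 45, 694], [248.2, 387.9])]
LA [ 0.5934  0.2877 -1.2122] -69.5 131.4 772.0 | side [223. 240.] [ 0.6108  0.2328 -1.1978] 226.2 606.0
LB [ 0.3774 -0.3063 -1.3054] -74.8 162.9 800.0 | side [427. 173.] [ 0.3774 -0.3063 -1.3054] 0 243191.0
SA [ 0.6001 -0.3094 -1.5574] -89.2 98.6 567.0 | side [371. 142.] [ 0.6002 -0.3105 -1.5817] 23.0 391.0
SB [0.378  0.325  1.7172] 98.4 133.8 558.0 | side [265. 297.] [0.378  0.3224 1.7168] 47.5 858.0
```

View pics/rack.png

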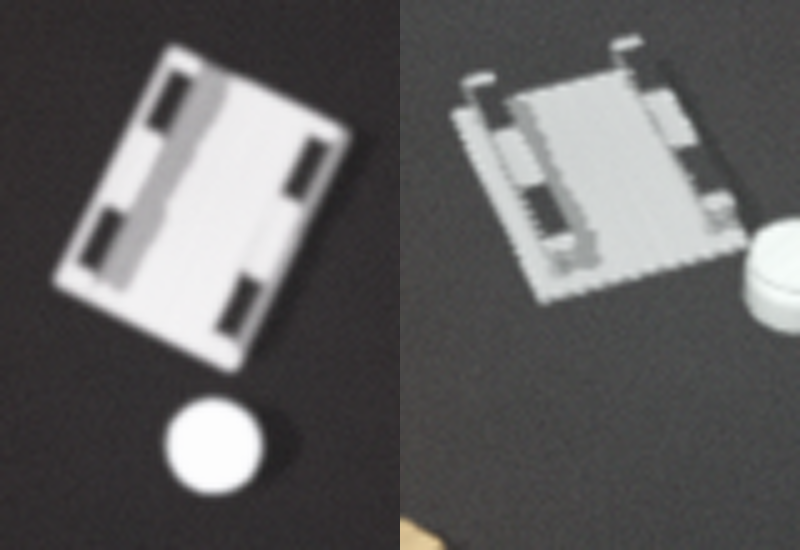

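Side-by-side crop of the rack. In the left half (top camera), the pads are centred at about (171,104), (102,240), (305,168) and (239,306). The plate corners are at (172,45), (350,130), (236,372) and (54,284), and the tin is at (213,446). In the right half (side camera), the plate corners are at (450,112), (542,302) and (747,245).

```bash
python3 - <<'E'
from h import *
c=pickle.load(open("pics/top0.pkl","rb"));d=pickle.load(open("pics/side0.pkl","rb"))
t=lambda uv:(np.array(uv,float)+.5)/5-.5+[290,145]
s=lambda uv:(np.array(uv,float)+.5-[400,0])/5-.5+[280,170]
# refine pads: dark centroid in small windows
g=cv2.cvtColor(c["frame"],cv2.COLOR_RGB2GRAY).astype(float)
P=back(c,t([(171,104),(102,240),(305,168),(239,306)]),.035);print("pads",P.round(4).tolist(),P.mean(0).round(4))
print("plate z4",back(c,t([(172,45),(350,130),(236,372),(54,284)]),.004).round(4).tolist(),back(c,t([(172,45),(350,130),(236,372),(54,284)]),.004).mean(0).round(4))
Q=back(d,s([(450,112),(542,302),(747,245)]),.004);print("side plate",Q.round(4).tolist(),((Q[0]+Q[2])/2).round(4))
# rack pose LSQ from top pads
q=P[:,:2]
from scipy.optimize import least_squares
M=np.array([[45,45],[-45,45],[45,-45],[-45,-45]])/1e3
f=lambda p:(M@np.array([[np.cos(p[2]),np.sin(p[2])],[-np.sin(p[2]),np.cos(p[2])]])+p[:2]-q).ravel()
rr=least_squares(f,[*q.mean(0),0]);print("rack",rr.x.round(4),np.degrees(rr.x[2]),rr.fun.round(4))
e=lambda u,v:np.array([u,v])*.8
for n,u,z in(("tin",(416,292),.035),("bottlecap",(238,234),.16),("canister cap",(605,245),.14),("dish",(537,340),.03),("comb",(293,336),.006),("bone",(518,140),.02),("brush",(305,146),.02),("yellow",(217,338),.02)):
    print(n,back(c,e(*u),z)[0].round(3))
print("bottle side base",back(d,e(270,362),0)[0].round(3), "bottle side cap",back(d,e(258,303),.16)[0].round(3))
print("tin side",back(d,e(449,275),.035)[0].round(3))
# sharper slat fits with half-level mask
for name,p,L in(("LA",(.5934,.2877,-1.2122),.18),("LB",(.3774,-.3063,-1.3054),.18),("SA",(.6001,-.3094,-1.5574),.13),("SB",(.378,.325,1.7172),.13)):
  for k in(c,d):
    R=k["frame"][:,:,0].astype(float);u=proj(k,box(*p,L,.026,0,.02));x0,y0=(u.min(0)-9).astype(int);x1,y1=(u.max(0)+9).astype(int)
    w=R[y0:y1,x0:x1];a=np.clip((w-45)/(np.percentile(w,88)*.75-45),0,1);m=np.zeros_like(R);m[y0:y1,x0:x1]=a
    r,co=fit([k],[m],p,L,0.);print(name,r.round(4),np.degrees(r[2]).round(1),round(co,1),round(a.sum()))
E
```

```text
pads [[0.5742, 0.034, 0.035], [0.4933, 0.0728, 0.035], [0.5379, -0.0453, 0.035], [0.4563, -0.0081, 0.035]] [0.5154 0.0133 0.035 ]
plate z4 [[0.6143, 0.0348, 0.004], [0.5646, -0.0736, 0.004], [0.4176, -0.0076, 0.004], [0.4682, 0.1028, 0.004]] [0.5162 0.0141 0.004 ]
side plate [[0.614, 0.0349, 0.004], [0.4658, 0.1032, 0.004], [0.4169, -0.0045, 0.004]] [0.5155 0.0152 0.004 ]
rack [ 0.5154  0.0133 -0.4335] -24.83790451894841 [ 0.001   0.0013  0.0001  0.0003 -0.0005 -0.0011 -0.0006 -0.0005]
tin [0.375 0.004 0.035]
bottlecap [0.494 0.378 0.16 ]
canister cap [ 0.487 -0.391  0.14 ]
dish [ 0.27  -0.278  0.03 ]
comb [0.263 0.295 0.006]
bone [ 0.742 -0.234  0.02 ]
brush [0.719 0.278 0.02 ]
yellow [0.257 0.471 0.02 ]
bottle side base [ 0.484  0.39  -0.   ] bottle side cap [0.485 0.383 0.16 ]
tin side [0.374 0.004 0.035]
LA [ 0.5935  0.2859 -1.2302] -70.5 24.9 759
LA [ 0.5759  0.3083 -1.0185] -58.4 778.0 2275
LB [ 0.3774 -0.3066 -1.3344] -76.5 43.9 799
LB [ 0.3435 -0.2805 -0.9597] -55.0 664.8 2565
SA [ 0.6015 -0.3094 -1.5692] -89.9 16.1 519
SA [ 0.5994 -0.3048 -1.5499] -88.8 271.2 1090
SB [0.379  0.3236 1.7164] 98.3 43.7 530
SB [0.3783 0.322  1.7196] 98.5 273.0 1767
```

Top and side fits agree to about 2 mm. Rack is at about (0.5156, 0.014), yaw −24.7°. Next I'll write a planner helper that prints the rows, and I'll enter those by hand.

```bash
cat > plan.py <<'E'
# usage: plan.py x y z axis_deg  (slat axis; jaws across it) -> rows to enter
import sys,json,numpy as np
from scipy.spatial.transform import Rotation as Ro
from station import r
s=r.state();x,y,z,ax=map(float,sys.argv[1:5])
step=float(sys.argv[5]) if len(sys.argv)>5 else 38
R=Ro.from_quat(s["orientation"]);M=R.as_matrix();yaw=np.arctan2(M[1,1],M[0,1])
e=np.radians(ax+90)-yaw;e=(e+np.pi/2)%np.pi-np.pi/2; spin=-e
d=(np.array([x,y,z])-s["tool_pos"])*1000
n=max(int(np.ceil(np.linalg.norm(d)/step)),int(np.ceil(abs(spin)/.1)),1)
rows=[(R*Ro.from_rotvec([spin*k/n,0,0])).as_matrix().T@(d/n) for k in range(n)]
print("t",round(s["t"],2),"tcp",s["tool_pos"].round(4),"q1,q6",s["joint_positions"][[0,5]].round(2),"gap",round(s["finger_gap"],4),"F",s["wrist_force"].round(1),"xaxis",M[:,0].round(3),"jaw",np.degrees(yaw).round(1))
print(n,"d",d.round(1),"spin",round(spin,4))
for i in range(0,n,10): print(json.dumps({"dp":[[round(float(v)) if step>9 else round(float(v),1) for v in q] for q in rows[i:i+10]],"spin":[round(spin/n,3)]*len(rows[i:i+10])}))
E
python3 plan.py 0.3774 -0.3064 0.11 -75.6
```

```text
t 0.1 tcp [ 0.2557 -0.5695  0.2301] q1,q6 [-1.26 -0.11] gap 0.0855 F [-0.8  0.7 -0.1] xaxis [-0.001  0.002 -1.   ] jaw -65.8
15 d [ 121.7  263.1 -120.1] spin -1.4003
{"dp": [[8, -13, -15], [8, -11, -16], [8, -10, -17], [8, -8, -18], [8, -6, -18], [8, -5, -19], [8, -3, -19], [8, -1, -19], [8, 1, -19], [8, 2, -19]], "spin": [-0.093, -0.093, -0.093, -0.093, -0.093, -0.093, -0.093, -0.093, -0.093, -0.093]}
{"dp": [[8, 4, -19], [8, 6, -18], [8, 8, -18], [8, 9, -17], [8, 11, -16]], "spin": [-0.093, -0.093, -0.093, -0.093, -0.093]}
```

Emit:
{"api": "arm_command", "payload": {
  "dp": [
    [8, -13, -15],
    [8, -11, -16],
    [8, -10, -17],
    [8, -8, -18],
    [8, -6, -18],
    [8, -5, -19],
    [8, -3, -19],
    [8, -1, -19],
    [8, 1, -19],
    [8, 2, -19]
  ],
  "spin": [-0.093, -0.093, -0.093, -0.093, -0.093, -0.093, -0.093, -0.093, -0.093, -0.093],
  "gripper": 0.4,
  "grip_force": 40
}}

```text
t: 0.93
tool_pos: [0.3348, -0.3871, 0.1434]
orientation: [-0.543, -0.455, 0.543, -0.451]
wrist_force: [-0.3, 0.2, 0.4]
finger_gap: 0.0598
```

Emit:
{"api": "arm_command", "payload": {
  "dp": [
    [8, 4, -19],
    [8, 6, -18],
    [8, 8, -18],
    [8, 9, -17],
    [8, 11, -16]
  ],
  "spin": [-0.093, -0.093, -0.093, -0.093, -0.093]
}}

```text
t: 1.35
tool_pos: [0.3714, -0.2909, 0.0995]
orientation: [0.418, 0.574, -0.417, 0.567]
wrist_force: [-0.3, 0.0, -0.3]
finger_gap: 0.06
```

```bash
python3 plan.py 0.3774 -0.3064 0.015 -75.6 32
```

```text
t 1.35 tcp [ 0.3714 -0.2909  0.0995] q1,q6 [-0.81 -1.12] gap 0.06 F [-0.3  0.  -0.3] xaxis [-0.006  0.007 -1.   ] jaw 17.6
3 d [  6.  -15.5 -84.5] spin 0.0558
{"dp": [[28, 0, 6], [28, 1, 6], [28, 1, 6]], "spin": [0.019, 0.019, 0.019]}
```

Emit:
{"api": "arm_command", "payload": {
  "dp": [
    [10, 0, 6],
    [20, 1, 6],
    [0, 0, 0],
    [0, 0, 0]
  ],
  "spin": [0.028, 0.025, 0, 0]
}}

```text
t: 1.68
tool_pos: [0.3747, -0.2946, 0.0651]
orientation: [0.432, 0.567, -0.429, 0.555]
wrist_force: [0.3, -0.1, -0.1]
finger_gap: 0.0596
```

```bash
python3 plan.py 0.3774 -0.3064 0.015 -75.6 32
```

```text
t 1.68 tcp [ 0.3747 -0.2946  0.0651] q1,q6 [-0.82 -1.08] gap 0.0596 F [ 0.3 -0.1 -0.1] xaxis [-0.011  0.015 -1.   ] jaw 15.0
2 d [  2.7 -11.8 -50.1] spin 0.0109
{"dp": [[25, 0, 6], [25, 0, 6]], "spin": [0.005, 0.005]}
```

Emit:
{"api": "arm_command", "payload": {
  "dp": [
    [0, 0, 9],
    [10, 0, 2],
    [10, 0, 0],
    [0, 0, 0]
  ],
  "spin": [0.005, 0.005, 0, 0]
}}

```text
t: 2.02
tool_pos: [0.3781, -0.3076, 0.0457]
orientation: [0.435, 0.564, -0.432, 0.554]
wrist_force: [-0.5, 0.4, -0.6]
finger_gap: 0.0596
```

```bash
sed -i 's/^print(n,"d"/q=s["joint_positions"];print("pitch err",round(q[1]+q[2]+q[4]-np.pi,4),"q4",round(q[3],4))\n&/' plan.py; python3 plan.py 0.3774 -0.3064 0.015 -75.6 32
```

```text
t 2.02 tcp [ 0.3781 -0.3076  0.0457] q1,q6 [-0.83 -1.08] gap 0.0596 F [-0.5  0.4 -0.6] xaxis [-0.009  0.012 -1.   ] jaw 14.4
pitch err 0.0146 q4 0.0019
1 d [ -0.7   1.2 -30.7] spin -0.0002
{"dp": [[31, 0, -1]], "spin": [-0.0]}
```

Emit:
{"api": "arm_command", "payload": {
  "dp": [
    [10, 0, -1],
    [12, 0, 0],
    [10, 0, 0],
    [0, 0, 0]
  ],
  "spin": [0, 0, 0, 0]
}}

```text
t: 2.35
tool_pos: [0.3778, -0.3073, 0.0118]
orientation: [0.435, 0.563, -0.432, 0.554]
wrist_force: [-0.4, 0.5, 1.1]
finger_gap: 0.0599
```

```bash
python3 plan.py 0.3774 -0.3064 0.004 -75.6 32
```

```text
t 2.35 tcp [ 0.3778 -0.3073  0.0118] q1,q6 [-0.83 -1.08] gap 0.0599 F [-0.4  0.5  1.1] xaxis [-0.007  0.011 -1.   ] jaw 14.3
pitch err 0.0127 q4 0.0022
1 d [-0.4  0.9 -7.8] spin -0.0015
{"dp": [[8, 0, -1]], "spin": [-0.001]}
```

Emit:
{"api": "arm_command", "payload": {
  "dp": [
    [7, 0, 0],
    [0, 0, 0]
  ],
  "spin": [0, 0]
}}

```text
t: 2.52
tool_pos: [0.3772, -0.3067, 0.0034]
orientation: [0.435, 0.563, -0.432, 0.553]
wrist_force: [0.1, 1.2, -0.5]
finger_gap: 0.0598
```

Emit:
{"api": "arm_command", "payload": {
  "dp": [
    [0, 0, 0],
    [0, 0, 0],
    [0, 0, 0],
    [0, 0, 0],
    [0, 0, 0],
    [0, 0, 0]
  ],
  "spin": [0, 0, 0, 0, 0, 0],
  "gripper": -1
}}

```text
t: 3.02
tool_pos: [0.3783, -0.3076, 0.0048]
orientation: [0.435, 0.562, -0.432, 0.554]
wrist_force: [-0.3, 0.1, -0.0]
finger_gap: 0.0253
```

```bash
python3 plan.py 0.4747 0.0328 0.11 65.3 30; python3 - <<'E'
from h import *
from station import r
c=r.capture("top");k=c["frame"][190:290,400:500,::-1];d=r.capture("side")["frame"][110:210,370:470,::-1]
cv2.imwrite("pics/g1.png",cv2.resize(np.hstack([k,d]),None,fx=4,fy=4,interpolation=cv2.INTER_CUBIC))
E
```

```text
t 3.02 tcp [ 0.3783 -0.3076  0.0048] q1,q6 [-0.83 -1.08] gap 0.0253 F [-0.3  0.1 -0. ] xaxis [-0.007  0.01  -1.   ] jaw 14.3
pitch err 0.0117 q4 0.0023
13 d [ 96.4 340.4 105.2] spin 0.6812
{"dp": [[-8, 14, -24], [-8, 12, -24], [-8, 11, -25], [-8, 10, -25], [-8, 8, -26], [-8, 7, -26], [-8, 6, -27], [-8, 4, -27], [-8, 3, -27], [-8, 1, -27]], "spin": [0.052, 0.052, 0.052, 0.052, 0.052, 0.052, 0.052, 0.052, 0.052, 0.052]}
{"dp": [[-8, 0, -27], [-8, -1, -27], [-8, -3, -27]], "spin": [0.052, 0.052, 0.052]}
```

Emit:
{"api": "arm_command", "payload": {
  "dp": [
    [-10, 0, 0],
    [-20, 0, 0],
    [-25, 0, 0],
    [-20, 0, 0],
    [-10, 0, 0],
    [0, 0, 0]
  ],
  "spin": [0, 0, 0, 0, 0, 0]
}}

```text
t: 3.62
tool_pos: [0.3773, -0.3068, 0.0939]
orientation: [0.435, 0.564, -0.432, 0.553]
wrist_force: [0.6, 0.2, -1.9]
finger_gap: 0.0252
```

```bash
python3 plan.py 0.4747 0.0328 0.11 65.3 25
```

```text
t 3.62 tcp [ 0.3773 -0.3068  0.0939] q1,q6 [-0.83 -1.08] gap 0.0252 F [ 0.6  0.2 -1.9] xaxis [-0.01   0.014 -1.   ] jaw 14.3
pitch err 0.0169 q4 0.002
15 d [ 97.4 339.6  16.1] spin 0.6813
{"dp": [[-1, 12, -20], [-1, 11, -21], [-1, 10, -21], [-1, 9, -22], [-1, 8, -22], [-1, 7, -22], [-1, 6, -23], [-1, 5, -23], [-1, 4, -23], [-1, 3, -23]], "spin": [0.045, 0.045, 0.045, 0.045, 0.045, 0.045, 0.045, 0.045, 0.045, 0.045]}
{"dp": [[-1, 2, -23], [-1, 1, -24], [-1, 0, -24], [-1, -1, -24], [-1, -3, -23]], "spin": [0.045, 0.045, 0.045, 0.045, 0.045]}
```

Emit:
{"api": "arm_command", "payload": {
  "dp": [
    [-1, 12, -20],
    [-1, 11, -21],
    [-1, 10, -21],
    [-1, 9, -22],
    [-1, 8, -22],
    [-1, 7, -22],
    [-1, 6, -23],
    [-1, 5, -23],
    [-1, 4, -23],
    [-1, 3, -23]
  ],
  "spin": [0.045, 0.045, 0.045, 0.045, 0.045, 0.045, 0.045, 0.045, 0.045, 0.045]
}}

```text
t: 4.45
tool_pos: [0.4435, -0.0767, 0.1018]
orientation: [-0.553, -0.445, 0.556, -0.433]
wrist_force: [1.3, 0.1, -0.6]
finger_gap: 0.0251
```

Emit:
{"api": "arm_command", "payload": {
  "dp": [
    [-1, 2, -23],
    [-1, 1, -20],
    [-1, 0, -12],
    [0, 0, 0],
    [0, 0, 0]
  ],
  "spin": [0.045, 0.045, 0.03, 0, 0]
}}

```text
t: 4.87
tool_pos: [0.4589, -0.017, 0.1012]
orientation: [-0.577, -0.413, 0.583, -0.397]
wrist_force: [0.3, 0.6, -0.2]
finger_gap: 0.025
```

```bash
python3 plan.py 0.4747 0.0328 0.08 65.3 12
```

```text
t 4.87 tcp [ 0.4589 -0.017   0.1012] q1,q6 [-0.2   0.15] gap 0.025 F [ 0.3  0.6 -0.2] xaxis [-0.02   0.014 -1.   ] jaw -20.1
pitch err 0.0225 q4 0.0117
5 d [ 15.8  49.8 -21.2] spin 0.0795
{"dp": [[4, 0, -10], [4, -1, -10], [4, -1, -10], [4, -1, -10], [4, -1, -10]], "spin": [0.016, 0.016, 0.016, 0.016, 0.016]}
```

Emit:
{"api": "arm_command", "payload": {
  "dp": [
    [4, 0, -10],
    [4, -1, -12],
    [4, -1, -12],
    [4, -1, -12],
    [2, -1, -6],
    [0, 0, 0],
    [0, 0, 0]
  ],
  "spin": [0.016, 0.016, 0.016, 0.016, 0.016, 0, 0]
}}

```text
t: 5.45
tool_pos: [0.4709, 0.0286, 0.079]
orientation: [-0.59, -0.389, 0.602, -0.372]
wrist_force: [0.2, 0.3, 0.6]
finger_gap: 0.0248
```

```bash
python3 plan.py 0.4747 0.0328 0.05 65.3 8
```

```text
t 5.45 tcp [0.4709 0.0286 0.079 ] q1,q6 [-0.09  0.34] gap 0.0248 F [0.2 0.3 0.6] xaxis [-0.027  0.012 -1.   ] jaw -25.0
pitch err 0.028 q4 0.0108
4 d [  3.8   4.2 -29. ] spin -0.0044
{"dp": [[7.2, 0.6, -1.3], [7.2, 0.6, -1.3], [7.2, 0.6, -1.3], [7.2, 0.6, -1.3]], "spin": [-0.001, -0.001, -0.001, -0.001]}
```

Emit:
{"api": "arm_command", "payload": {
  "dp": [
    [6, 0.6, -2.5],
    [7, 0.6, -2.5],
    [7, 0.6, -1],
    [6, 0, 0],
    [0, 0, 0]
  ],
  "spin": [-0.002, -0.002, 0, 0, 0]
}}

```text
t: 5.87
tool_pos: [0.4742, 0.031, 0.0502]
orientation: [-0.59, -0.389, 0.602, -0.373]
wrist_force: [0.7, 0.6, -0.9]
finger_gap: 0.0251
```

```bash
python3 plan.py 0.4747 0.0328 0.041 65.3 5
```

```text
t 5.87 tcp [0.4742 0.031  0.0502] q1,q6 [-0.09  0.34] gap 0.0251 F [ 0.7  0.6 -0.9] xaxis [-0.027  0.011 -1.   ] jaw -24.8
pitch err 0.028 q4 0.0104
2 d [ 0.5  1.8 -9.2] spin -0.0017
{"dp": [[4.6, 0.0, -0.9], [4.6, 0.0, -0.9]], "spin": [-0.001, -0.001]}
```

```bash
cat > ends.py <<'E'
# ends.py x y axis_deg L ztop : profile of wood along slat axis (top cam), relative to x,y
import sys
from h import *
from station import r
from scipy.ndimage import map_coordinates
x,y,a,L,zt=map(float,sys.argv[1:6]);a=np.radians(a);u=np.array([np.cos(a),np.sin(a)]);v=np.array([-u[1],u[0]])
for n in("top","side"):
    c=r.capture(n);pickle.dump(c,open(f"pics/last_{n}.pkl","wb"));R=c["frame"].astype(float)
    for sg in(1,-1):
        out=[]
        for o in(-8,-4,0,4,8):
            s=np.arange(L/2-25,L/2+25,.5)
            P=np.c_[np.array([x,y])+sg*s[:,None]/1e3*u+o/1e3*v,np.full(len(s),zt)]
            q=proj(c,P);f=map_coordinates(R[:,:,0]-R[:,:,2],[q[:,1],q[:,0]],order=1)
            hi=f[:20].mean();lo=f[-20:].mean();k=np.argmax(f<(hi+lo)/2);out.append((round(float(s[k]),1),round(hi-lo)))
        print(n,"end",sg,out)
E
python3 ends.py 0.4742 0.031 65.3 180 0.0655
```

```text
top end 1 [(102.0, 40), (100.0, 41), (98.5, 41), (97.0, 44), (95.5, 47)]
top end -1 [(92.0, 69), (92.5, 69), (93.0, 70), (92.5, 71), (92.0, 69)]
side end 1 [(93.5, 59), (93.5, 65), (94.5, 65), (94.5, 64), (95.5, 65)]
side end -1 [(93.0, 55), (93.0, 55), (92.5, 54), (93.0, 56), (92.5, 61)]
```

Emit:
{"api": "arm_command", "payload": {
  "dp": [
    [4, 0, -1.5],
    [4, 0, -1],
    [0, 0, 0]
  ],
  "spin": [-0.002, 0, 0]
}}

```text
t: 6.22
tool_pos: [0.4766, 0.0335, 0.0432]
orientation: [-0.59, -0.389, 0.6, -0.374]
wrist_force: [0.3, 0.6, -0.2]
finger_gap: 0.0252
```

```bash
python3 plan.py 0.4747 0.0328 0.0395 65.3 5
```

```text
t 6.22 tcp [0.4766 0.0335 0.0432] q1,q6 [-0.08  0.34] gap 0.0252 F [ 0.3  0.6 -0.2] xaxis [-0.024  0.011 -1.   ] jaw -24.7
pitch err 0.0247 q4 0.0108
1 d [-1.9 -0.7 -3.7] spin 0.0005
{"dp": [[3.7, -1.4, 1.4]], "spin": [0.001]}
```

Emit:
{"api": "arm_command", "payload": {
  "dp": [
    [2, -1.4, 1.2],
    [1.5, 0, 0],
    [0, 0, 0]
  ],
  "spin": [0, 0, 0]
}}

```text
t: 6.47
tool_pos: [0.475, 0.0332, 0.0396]
orientation: [-0.59, -0.389, 0.6, -0.374]
wrist_force: [-0.4, 0.1, -0.6]
finger_gap: 0.0252
```

```bash
python3 plan.py 0.4747 0.0328 0.0395 65.3 5
```

```text
t 6.47 tcp [0.475  0.0332 0.0396] q1,q6 [-0.08  0.34] gap 0.0252 F [-0.4  0.1 -0.6] xaxis [-0.023  0.011 -1.   ] jaw -24.6
pitch err 0.0239 q4 0.0108
1 d [-0.3 -0.4 -0.1] spin 0.0011
{"dp": [[0.1, -0.1, 0.5]], "spin": [0.001]}
```

Emit:
{"api": "arm_command", "payload": {
  "dp": [
    [1, 0, 0.3],
    [0, 0, 0]
  ],
  "spin": [0, 0]
}}

```text
t: 6.63
tool_pos: [0.4751, 0.0331, 0.0393]
orientation: [-0.59, -0.39, 0.6, -0.374]
wrist_force: [-0.6, -0.1, 1.5]
finger_gap: 0.0249
```

Emit:
{"api": "arm_command", "payload": {
  "dp": [
    [1, 0, 0],
    [0, 0, 0]
  ],
  "spin": [0, 0]
}}

```text
t: 6.8
tool_pos: [0.4753, 0.033, 0.0393]
orientation: [-0.59, -0.39, 0.6, -0.374]
wrist_force: [-1.2, 1.6, 2.8]
finger_gap: 0.025
```

Emit:
{"api": "arm_command", "payload": {
  "dp": [
    [0, 0, 0],
    [0, 0, 0],
    [0, 0, 0],
    [0, 0, 0]
  ],
  "spin": [0, 0, 0, 0],
  "gripper": 0.2
}}

```text
t: 7.13
tool_pos: [0.476, 0.0328, 0.0392]
orientation: [-0.591, -0.389, 0.599, -0.375]
wrist_force: [0.6, -0.3, 0.5]
finger_gap: 0.0511
```

Emit:
{"api": "arm_command", "payload": {
  "dp": [
    [-6, 0, 0],
    [-12, 0, 0],
    [-18, 0, 0],
    [-18, 0, 0],
    [-15, 0, 0],
    [-8, 0, 0],
    [0, 0, 0]
  ],
  "spin": [0, 0, 0, 0, 0, 0, 0]
}}

```text
t: 7.72
tool_pos: [0.476, 0.032, 0.119]
orientation: [-0.59, -0.39, 0.601, -0.374]
wrist_force: [0.4, -0.3, 0.1]
finger_gap: 0.051
```

```bash
python3 plan.py 0.5935 0.287 0.11 -70 20
```

```text
t 7.72 tcp [0.476 0.032 0.119] q1,q6 [-0.09  0.34] gap 0.051 F [ 0.4 -0.3  0.1] xaxis [-0.025  0.01  -1.   ] jaw -24.6
pitch err 0.0259 q4 0.0094
15 d [117.5 255.   -9. ] spin -0.779
{"dp": [[1, 0, -19], [1, 1, -19], [1, 2, -19], [1, 3, -18], [1, 4, -18], [1, 5, -18], [1, 6, -18], [1, 7, -17], [1, 8, -17], [1, 8, -17]], "spin": [-0.052, -0.052, -0.052, -0.052, -0.052, -0.052, -0.052, -0.052, -0.052, -0.052]}
{"dp": [[1, 9, -16], [1, 10, -16], [1, 11, -15], [1, 12, -15], [1, 12, -14]], "spin": [-0.052, -0.052, -0.052, -0.052, -0.052]}
```

Emit:
{"api": "arm_command", "payload": {
  "dp": [
    [1, 0, -12],
    [1, 1, -19],
    [1, 2, -19],
    [1, 3, -18],
    [1, 4, -18],
    [1, 5, -18],
    [1, 6, -18],
    [1, 7, -17],
    [1, 8, -17],
    [1, 8, -17]
  ],
  "spin": [-0.052, -0.052, -0.052, -0.052, -0.052, -0.052, -0.052, -0.052, -0.052, -0.052],
  "gripper": 0.5
}}

```text
t: 8.55
tool_pos: [0.5488, 0.1993, 0.1011]
orientation: [0.466, 0.537, -0.478, 0.516]
wrist_force: [0.2, -0.5, 0.5]
finger_gap: 0.064
```

Emit:
{"api": "arm_command", "payload": {
  "dp": [
    [1, 9, -16],
    [1, 10, -16],
    [1, 11, -15],
    [1, 9, -10],
    [0, 0, 0],
    [0, 0, 0]
  ],
  "spin": [-0.052, -0.052, -0.052, -0.052, 0, 0]
}}

```text
t: 9.05
tool_pos: [0.5746, 0.2682, 0.0885]
orientation: [0.404, 0.589, -0.418, 0.562]
wrist_force: [0.4, -0.4, -0.1]
finger_gap: 0.0639
```

```bash
python3 plan.py 0.5935 0.287 0.06 -70 10; python3 - <<'E'
from h import *
from station import r
for n in("top","side"):
    c=r.capture(n);pickle.dump(c,open(f"pics/{n}1.pkl","wb"))
c=pickle.load(open("pics/top1.pkl","rb"));d=pickle.load(open("pics/side1.pkl","rb"))
f=lambda k,x,y,w,h:cv2.resize(k["frame"][y:y+h,x:x+w,::-1],None,fx=5,fy=5,interpolation=cv2.INTER_CUBIC)
cv2.imwrite("pics/r1.png",np.hstack([f(c,290,145,80,110),f(d,280,170,80,110)]))
E
```

```text
t 9.05 tcp [0.5746 0.2682 0.0885] q1,q6 [ 0.32 -0.02] gap 0.0639 F [ 0.4 -0.4 -0.1] xaxis [-0.042  0.005 -0.999] jaw 19.0
pitch err 0.0386 q4 0.0199
4 d [ 18.9  18.8 -28.5] spin -0.018
{"dp": [[7, 6, -3], [7, 6, -3], [7, 6, -3], [7, 6, -3]], "spin": [-0.004, -0.004, -0.004, -0.004]}
```

View pics/r1.png

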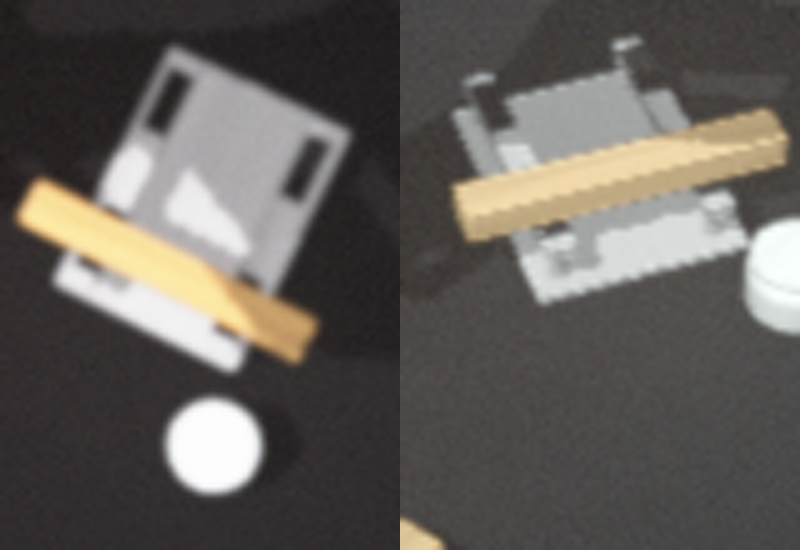

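The first long slat lies level across the two near pads. In the left crop its ends are at about (30,205) and (308,340), and the pads show on both sides at (95,265) and (245,285). Measuring the placement now.

```bash
cat > fitp.py <<'E'
# fitp.py tag x y axis_deg L z0: fit silhouette in both cams from pics/{top,side}TAG.pkl
import sys
from h import *
tag=sys.argv[1];x,y,a,L,z0=map(float,sys.argv[2:7])
k0=np.array([.5156,.014]);e1=np.array([np.cos(np.radians(-24.7)),np.sin(np.radians(-24.7))]);e2=np.array([-e1[1],e1[0]])
for n in("top","side"):
    c=pickle.load(open(f"pics/{n}{tag}.pkl","rb"));p=(x,y,np.radians(a))
    R=c["frame"].astype(float);w=R[:,:,0]-R[:,:,2]
    u=proj(c,box(*p,L,.026,z0,z0+.02));g=np.zeros(w.shape,np.uint8);cv2.fillConvexPoly(g,cv2.convexHull(u.round().astype(np.int32)),1)
    g=cv2.dilate(g,np.ones((13,13)));m=(cv2.GaussianBlur(w,(0,0),.5)>26).astype(float)*g
    f,co=fit([c],[m],p,L,z0);dd=f[:2]-k0
    print(n,f[:2].round(4),"deg",np.degrees(f[2]).round(2),"cost",round(co,1),"area",m.sum(),"rack x,y mm",(1e3*dd@e1).round(1),(1e3*dd@e2).round(1))
E
python3 fitp.py 1 0.475 0.033 65.3 .18 .035
```

```text
top [0.4763 0.0341] deg 64.22 cost 117.0 area 728.0 rack x,y mm -44.2 1.9
side [0.4746 0.0338] deg 64.47 cost 29.5 area 835.0 rack x,y mm -45.5 0.9
```

Emit:
{"api": "arm_command", "payload": {
  "dp": [
    [0, 6, -8],
    [0, 8, -8],
    [2, 6, -2],
    [0, 0, 0],
    [0, 0, 0]
  ],
  "spin": [-0.006, -0.006, -0.006, 0, 0]
}}

```text
t: 9.57
tool_pos: [0.588, 0.2908, 0.0862]
orientation: [0.399, 0.592, -0.414, 0.565]
wrist_force: [0.6, 0.6, 0.1]
finger_gap: 0.0639
```

```bash
python3 plan.py 0.5935 0.287 0.04 -70 10
```

```text
t 9.57 tcp [0.588  0.2908 0.0862] q1,q6 [ 0.34 -0.01] gap 0.0639 F [0.6 0.6 0.1] xaxis [-0.043  0.005 -0.999] jaw 19.8
pitch err 0.0388 q4 0.0208
5 d [  5.5  -3.8 -46.2] spin -0.004
{"dp": [[9, 1, 1], [9, 1, 1], [9, 1, 1], [9, 1, 1], [9, 1, 1]], "spin": [-0.001, -0.001, -0.001, -0.001, -0.001]}
```

Emit:
{"api": "arm_command", "payload": {
  "dp": [
    [20, 1, 1],
    [20, 1, 0],
    [0, 0, 0]
  ],
  "spin": [-0.002, -0.002, 0]
}}

```text
t: 9.82
tool_pos: [0.591, 0.2913, 0.0477]
orientation: [0.4, 0.591, -0.411, 0.567]
wrist_force: [-1.3, -0.2, 0.1]
finger_gap: 0.0643
```

```bash
python3 plan.py 0.5935 0.287 0.04 -70 10
```

```text
t 9.82 tcp [0.591  0.2913 0.0477] q1,q6 [ 0.34 -0.02] gap 0.0643 F [-1.3 -0.2  0.1] xaxis [-0.038  0.006 -0.999] jaw 20.0
pitch err 0.0335 q4 0.021
1 d [ 2.5 -4.3 -7.7] spin 0.0
{"dp": [[8, 1, 5]], "spin": [0.0]}
```

Emit:
{"api": "arm_command", "payload": {
  "dp": [
    [-8, 0, 1],
    [-8, 0, 1],
    [-8, 0, 1],
    [-8, 0, 0],
    [-8, 0, 0],
    [-8, 0, 0],
    [-8, 0, 0],
    [-8, 0, 0],
    [-8, 0, 0],
    [0, 0, 0]
  ],
  "spin": [0, 0, 0, 0, 0, 0, 0, 0, 0, 0]
}}

```text
t: 10.65
tool_pos: [0.5989, 0.2883, 0.1358]
orientation: [0.403, 0.589, -0.409, 0.569]
wrist_force: [0.2, 0.2, 0.4]
finger_gap: 0.0641
```

```bash
python3 plan.py 0.5935 0.287 0.04 -70 10
```

```text
t 10.65 tcp [0.5989 0.2883 0.1358] q1,q6 [ 0.34 -0.02] gap 0.0641 F [0.2 0.2 0.4] xaxis [-0.027  0.009 -1.   ] jaw 20.0
pitch err 0.0229 q4 0.0191
10 d [ -5.4  -1.3 -95.8] spin -0.0008
{"dp": [[10, 0, 0], [10, 0, 0], [10, 0, 0], [10, 0, 0], [10, 0, 0], [10, 0, 0], [10, 0, 0], [10, 0, 0], [10, 0, 0], [10, 0, 0]], "spin": [-0.0, -0.0, -0.0, -0.0, -0.0, -0.0, -0.0, -0.0, -0.0, -0.0]}
```

Emit:
{"api": "arm_command", "payload": {
  "dp": [
    [35, 0, 2],
    [35, 0, 1],
    [0, 0, 0]
  ],
  "spin": [0, 0, 0]
}}

```text
t: 10.9
tool_pos: [0.6025, 0.2879, 0.0704]
orientation: [0.406, 0.586, -0.405, 0.572]
wrist_force: [-1.9, -0.5, -1.1]
finger_gap: 0.0639
```

```bash
python3 plan.py 0.5935 0.287 0.04 -70 10
```

```text
t 10.9 tcp [0.6025 0.2879 0.0704] q1,q6 [ 0.33 -0.03] gap 0.0639 F [-1.9 -0.5 -1.1] xaxis [-0.016  0.013 -1.   ] jaw 20.0
pitch err 0.0111 q4 0.0202
4 d [ -9.   -0.9 -30.4] spin -0.0005
{"dp": [[8, -2, 0], [8, -2, 0], [8, -2, 0], [8, -2, 0]], "spin": [-0.0, -0.0, -0.0, -0.0]}
```

Emit:
{"api": "arm_command", "payload": {
  "dp": [
    [8, -4, 0],
    [12, -4, 0],
    [12, -2, 0],
    [10, 0, 0],
    [6, 0, 0],
    [0, 0, 0]
  ],
  "spin": [0, 0, 0, 0, 0, 0]
}}

```text
t: 11.4
tool_pos: [0.5918, 0.2853, 0.0209]
orientation: [0.406, 0.586, -0.405, 0.572]
wrist_force: [0.6, -0.2, -0.6]
finger_gap: 0.064
```

```bash
python3 plan.py 0.5935 0.287 0.0045 -70 10
```

```text
t 11.4 tcp [0.5918 0.2853 0.0209] q1,q6 [ 0.33 -0.03] gap 0.064 F [ 0.6 -0.2 -0.6] xaxis [-0.016  0.014 -1.   ] jaw 20.0
pitch err 0.0104 q4 0.0215
2 d [  1.7   1.7 -16.4] spin -0.0003
{"dp": [[8, 1, 0], [8, 1, 0]], "spin": [-0.0, -0.0]}
```

Emit:
{"api": "arm_command", "payload": {
  "dp": [
    [7, 1, -1],
    [8, 1, -1],
    [0.5, 0, 0],
    [0, 0, 0]
  ],
  "spin": [0, 0, 0, 0]
}}

```text
t: 11.73
tool_pos: [0.5943, 0.289, 0.005]
orientation: [0.407, 0.586, -0.404, 0.572]
wrist_force: [-0.4, -0.4, 1.4]
finger_gap: 0.0641
```

Emit:
{"api": "arm_command", "payload": {
  "dp": [
    [0, 0, 0],
    [0, 0, 0],
    [0, 0, 0],
    [0, 0, 0],
    [0, 0, 0],
    [0, 0, 0]
  ],
  "spin": [0, 0, 0, 0, 0, 0],
  "gripper": -1
}}

```text
t: 12.23
tool_pos: [0.5959, 0.2896, 0.0069]
orientation: [0.408, 0.585, -0.403, 0.573]
wrist_force: [0.1, -0.9, -0.5]
finger_gap: 0.025
```

Emit:
{"api": "arm_command", "payload": {
  "dp": [
    [-8, 0, 0],
    [-10, 0, 0],
    [-12, 0, 0],
    [-12, 0, 0],
    [-12, 0, 0],
    [-12, 0, 0],
    [-10, 0, 0],
    [-8, 0, 0],
    [0, 0, 0]
  ],
  "spin": [0, 0, 0, 0, 0, 0, 0, 0, 0]
}}

```text
t: 12.98
tool_pos: [0.5982, 0.2885, 0.1028]
orientation: [0.409, 0.584, -0.402, 0.574]
wrist_force: [0.6, 0.9, -0.2]
finger_gap: 0.0249
```

```bash
python3 plan.py 0.5565 -0.0048 0.10 65.0 20
```

```text
t 12.98 tcp [0.5982 0.2885 0.1028] q1,q6 [ 0.34 -0.02] gap 0.0249 F [ 0.6  0.9 -0.2] xaxis [-0.006  0.017 -1.   ] jaw 20.0
pitch err -0.0 q4 0.02
15 d [ -41.7 -293.3   -2.8] spin 0.7851
{"dp": [[0, -9, 17], [0, -8, 18], [0, -7, 18], [0, -6, 19], [0, -5, 19], [0, -4, 19], [0, -3, 19], [0, -2, 20], [0, -1, 20], [0, 0, 20]], "spin": [0.052, 0.052, 0.052, 0.052, 0.052, 0.052, 0.052, 0.052, 0.052, 0.052]}
{"dp": [[0, 1, 20], [0, 2, 20], [0, 3, 20], [0, 4, 19], [0, 5, 19]], "spin": [0.052, 0.052, 0.052, 0.052, 0.052]}
```

Emit:
{"api": "arm_command", "payload": {
  "dp": [
    [0, -6, 10],
    [0, -8, 18],
    [0, -7, 18],
    [0, -6, 19],
    [0, -5, 19],
    [0, -4, 19],
    [0, -3, 19],
    [0, -2, 20],
    [0, -1, 20],
    [0, 0, 20]
  ],
  "spin": [0.052, 0.052, 0.052, 0.052, 0.052, 0.052, 0.052, 0.052, 0.052, 0.052]
}}

```text
t: 13.82
tool_pos: [0.5721, 0.0987, 0.1006]
orientation: [0.548, 0.457, -0.541, 0.444]
wrist_force: [-0.2, 0.2, -0.4]
finger_gap: 0.025
```

Emit:
{"api": "arm_command", "payload": {
  "dp": [
    [0, 1, 20],
    [0, 2, 20],
    [0, 3, 20],
    [0, 3, 12],
    [0, 0, 0],
    [0, 0, 0]
  ],
  "spin": [0.052, 0.052, 0.052, 0.052, 0, 0]
}}

```text
t: 14.32
tool_pos: [0.559, 0.0195, 0.0976]
orientation: [0.593, 0.394, -0.59, 0.38]
wrist_force: [-0.5, 1.3, -1.0]
finger_gap: 0.025
```

```bash
python3 plan.py 0.5569 -0.0038 0.08 65.0 12
```

```text
t 14.32 tcp [0.559  0.0195 0.0976] q1,q6 [-0.1  0.3] gap 0.025 F [-0.5  1.3 -1. ] xaxis [-0.007  0.019 -1.   ] jaw -23.6
pitch err 0.0091 q4 0.0214
3 d [ -2.1 -23.3 -17.6] spin 0.0243
{"dp": [[6, 3, 7], [6, 3, 7], [6, 3, 7]], "spin": [0.008, 0.008, 0.008]}
```

Emit:
{"api": "arm_command", "payload": {
  "dp": [
    [4, 2, 7],
    [6, 3, 8],
    [6, 3, 8],
    [6, 2, 4],
    [5, 0, 0],
    [0, 0, 0]
  ],
  "spin": [0.008, 0.008, 0.008, 0, 0, 0]
}}

```text
t: 14.82
tool_pos: [0.5565, -0.0086, 0.0666]
orientation: [0.597, 0.389, -0.594, 0.374]
wrist_force: [-1.3, 0.3, -0.5]
finger_gap: 0.0251
```

```bash
python3 plan.py 0.5569 -0.0038 0.05 65.0 12
```

```text
t 14.82 tcp [ 0.5565 -0.0086  0.0666] q1,q6 [-0.15  0.27] gap 0.0251 F [-1.3  0.3 -0.5] xaxis [-0.008  0.02  -1.   ] jaw -24.8
pitch err 0.011 q4 0.0226
2 d [  0.4   4.8 -16.6] spin 0.0042
{"dp": [[8, -1, -2], [8, -1, -2]], "spin": [0.002, 0.002]}
```

Emit:
{"api": "arm_command", "payload": {
  "dp": [
    [5, -1, -5],
    [7, -1, -3],
    [6, 0, 0],
    [0, 0, 0]
  ],
  "spin": [0.002, 0.002, 0, 0]
}}

```text
t: 15.15
tool_pos: [0.5578, 0.0016, 0.0462]
orientation: [0.598, 0.388, -0.595, 0.372]
wrist_force: [0.1, 0.5, -0.4]
finger_gap: 0.0251
```

```bash
python3 plan.py 0.5569 -0.0038 0.043 65.0 5; python3 ends.py 0.5567 -0.0038 65.0 180 0.062
```

```text
t 15.15 tcp [0.5578 0.0016 0.0462] q1,q6 [-0.13  0.29] gap 0.0251 F [ 0.1  0.5 -0.4] xaxis [-0.009  0.021 -1.   ] jaw -25.0
pitch err 0.0117 q4 0.0242
2 d [-0.9 -5.4 -3.2] spin 0.0005
{"dp": [[1.5, 0.8, 2.7], [1.5, 0.8, 2.7]], "spin": [0.0, 0.0]}
top end 1 [(92.0, 61), (93.5, 63), (95.0, 65), (95.5, 67), (95.5, 69)]
top end -1 [(88.5, 67), (90.0, 65), (92.0, 64), (93.5, 63), (95.5, 62)]
side end 1 [(93.5, 46), (94.5, 62), (95.0, 65), (95.5, 63), (96.0, 64)]
side end -1 [(88.5, 36), (89.0, 50), (90.5, 51), (90.0, 52), (90.0, 54)]
```

Emit:
{"api": "arm_command", "payload": {
  "dp": [
    [0, 1, 3.5],
    [1.5, 0.5, 0.7],
    [1.5, 0, 0],
    [0, 0, 0]
  ],
  "spin": [0, 0, 0, 0]
}}

```text
t: 15.58
tool_pos: [0.5593, -0.0035, 0.0451]
orientation: [0.599, 0.387, -0.594, 0.373]
wrist_force: [-0.4, 0.7, -0.5]
finger_gap: 0.0246
```

```bash
python3 plan.py 0.5569 -0.0022 0.042 65.0 5
```

```text
t 15.58 tcp [ 0.5593 -0.0035  0.0451] q1,q6 [-0.14  0.28] gap 0.0246 F [-0.4  0.7 -0.5] xaxis [-0.005  0.02  -1.   ] jaw -24.9
pitch err 0.0078 q4 0.024
1 d [-2.4  1.3 -3.1] spin 0.0009
{"dp": [[3.2, -2.7, -0.2]], "spin": [0.001]}
```

Emit:
{"api": "arm_command", "payload": {
  "dp": [
    [1.5, -2.2, 0],
    [1.5, 0, 0],
    [0, 0, 0]
  ],
  "spin": [0, 0, 0]
}}

```text
t: 15.83
tool_pos: [0.5576, -0.0028, 0.0425]
orientation: [0.599, 0.387, -0.593, 0.373]
wrist_force: [0.9, -1.0, -0.3]
finger_gap: 0.025
```

```bash
python3 plan.py 0.5572 -0.0028 0.042 65.0 5
```

```text
t 15.83 tcp [ 0.5576 -0.0028  0.0425] q1,q6 [-0.14  0.28] gap 0.025 F [ 0.9 -1.  -0.3] xaxis [-0.003  0.02  -1.   ] jaw -25.0
pitch err 0.0064 q4 0.0242
1 d [-0.4  0.  -0.5] spin 0.0003
{"dp": [[0.5, -0.4, 0.2]], "spin": [0.0]}
```

Emit:
{"api": "arm_command", "payload": {
  "dp": [
    [1.2, -0.4, 0],
    [0, 0, 0]
  ],
  "spin": [0, 0]
}}

```text
t: 16.0
tool_pos: [0.5571, -0.0026, 0.0412]
orientation: [0.599, 0.387, -0.593, 0.373]
wrist_force: [-0.2, 1.0, -0.8]
finger_gap: 0.025
```

Emit:
{"api": "arm_command", "payload": {
  "dp": [
    [1, 0, 0],
    [0, 0, 0]
  ],
  "spin": [0, 0]
}}

```text
t: 16.17
tool_pos: [0.5576, -0.0026, 0.0411]
orientation: [0.599, 0.387, -0.593, 0.373]
wrist_force: [-0.1, -0.0, 0.4]
finger_gap: 0.0249
```

Emit:
{"api": "arm_command", "payload": {
  "dp": [
    [1, 0, 0],
    [0, 0, 0]
  ],
  "spin": [0, 0]
}}

```text
t: 16.33
tool_pos: [0.5581, -0.0027, 0.041]
orientation: [0.599, 0.386, -0.593, 0.374]
wrist_force: [0.8, -0.4, -0.5]
finger_gap: 0.025
```

Emit:
{"api": "arm_command", "payload": {
  "dp": [
    [2, -0.5, 0],
    [1, 0, 0]
  ],
  "spin": [0, 0]
}}

```text
t: 16.5
tool_pos: [0.5586, -0.0027, 0.0408]
orientation: [0.599, 0.386, -0.593, 0.374]
wrist_force: [-4.2, -0.5, 5.2]
finger_gap: 0.0248
```

Emit:
{"api": "arm_command", "payload": {
  "dp": [
    [0, 0, 0],
    [0, 0, 0],
    [0, 0, 0],
    [0, 0, 0]
  ],
  "spin": [0, 0, 0, 0],
  "gripper": 0.2
}}

```text
t: 16.83
tool_pos: [0.559, -0.0027, 0.0406]
orientation: [0.6, 0.386, -0.593, 0.374]
wrist_force: [0.3, -0.3, 0.1]
finger_gap: 0.0514
```

Emit:
{"api": "arm_command", "payload": {
  "dp": [
    [-6, 0, 0],
    [-10, 0, 0],
    [-12, 0, 0],
    [-12, 0, 0],
    [-12, 0, 0],
    [-12, 0, 0],
    [-8, 0, 0],
    [0, 0, 0]
  ],
  "spin": [0, 0, 0, 0, 0, 0, 0, 0]
}}

```text
t: 17.5
tool_pos: [0.5599, -0.0043, 0.1216]
orientation: [0.6, 0.385, -0.592, 0.375]
wrist_force: [0.8, -0.2, -0.3]
finger_gap: 0.0513
```

```bash
python3 plan.py 0.601 -0.3096 0.11 -90 20
```

```text
t 17.5 tcp [ 0.5599 -0.0043  0.1216] q1,q6 [-0.14  0.28] gap 0.0513 F [ 0.8 -0.2 -0.3] xaxis [ 0.002  0.019 -1.   ] jaw -24.9
pitch err 0.0007 q4 0.0215
16 d [  41.1 -305.3  -11.6] spin -0.4353
{"dp": [[0, 10, 16], [0, 10, 17], [0, 9, 17], [0, 9, 17], [0, 9, 17], [0, 8, 17], [0, 8, 18], [0, 7, 18], [0, 7, 18], [0, 6, 18]], "spin": [-0.027, -0.027, -0.027, -0.027, -0.027, -0.027, -0.027, -0.027, -0.027, -0.027]}
{"dp": [[0, 6, 18], [0, 5, 19], [0, 5, 19], [0, 4, 19], [0, 4, 19], [0, 3, 19]], "spin": [-0.027, -0.027, -0.027, -0.027, -0.027, -0.027]}
```

Emit:
{"api": "arm_command", "payload": {
  "dp": [
    [0, 6, 10],
    [0, 10, 17],
    [0, 9, 17],
    [0, 9, 17],
    [0, 9, 17],
    [0, 8, 17],
    [0, 8, 18],
    [0, 7, 18],
    [0, 7, 18],
    [0, 6, 18]
  ],
  "spin": [-0.027, -0.027, -0.027, -0.027, -0.027, -0.027, -0.027, -0.027, -0.027, -0.027],
  "gripper": 0.4
}}

```text
t: 18.33
tool_pos: [0.5873, -0.191, 0.1223]
orientation: [0.542, 0.466, -0.528, 0.459]
wrist_force: [0.6, 0.4, 0.3]
finger_gap: 0.0598
```

Emit:
{"api": "arm_command", "payload": {
  "dp": [
    [0, 6, 18],
    [0, 5, 19],
    [0, 5, 19],
    [0, 4, 19],
    [0, 3, 10],
    [0, 0, 0],
    [0, 0, 0]
  ],
  "spin": [-0.027, -0.027, -0.027, -0.027, -0.027, 0, 0]
}}

```text
t: 18.92
tool_pos: [0.6016, -0.2864, 0.1201]
orientation: [0.509, 0.501, -0.496, 0.495]
wrist_force: [0.6, 0.3, 0.6]
finger_gap: 0.0597
```

```bash
python3 plan.py 0.6005 -0.3098 0.06 -90 12;python3 - <<'E'
from station import r
import pickle
for n in("top","side"): pickle.dump(r.capture(n),open(f"pics/{n}2.pkl","wb"))
E
python3 fitp.py 2 0.557 -0.003 65.3 .18 .035;python3 fitp.py 2 0.475 0.033 65.3 .18 .035
```

```text
t 18.92 tcp [ 0.6016 -0.2864  0.1201] q1,q6 [-0.56 -0.56] gap 0.0597 F [0.6 0.3 0.6] xaxis [ 0.007  0.019 -1.   ] jaw -0.5
pitch err 0.0043 q4 0.0218
6 d [ -1.1 -23.4 -60.1] spin -0.0085
{"dp": [[10, 0, 4], [10, 0, 4], [10, 0, 4], [10, 0, 4], [10, 0, 4], [10, 0, 4]], "spin": [-0.001, -0.001, -0.001, -0.001, -0.001, -0.001]}
top [ 0.5579 -0.0046] deg 66.07 cost 120.3 area 761.0 rack x,y mm 46.3 0.8
side [ 0.557 -0.006] deg 64.59 cost 34.2 area 786.0 rack x,y mm 46.0 -0.9
top [0.4766 0.0339] deg 64.52 cost 133.8 area 746.0 rack x,y mm -43.7 1.7
side [0.4744 0.0338] deg 64.38 cost 33.8 area 835.0 rack x,y mm -45.7 0.8
```

Emit:
{"api": "arm_command", "payload": {
  "dp": [
    [10, 0, 5],
    [14, 0, 6],
    [14, 0, 6],
    [14, 0, 5],
    [10, 0, 1],
    [0, 0, 0],
    [0, 0, 0]
  ],
  "spin": [-0.004, -0.004, 0, 0, 0, 0, 0]
}}

```text
t: 19.6
tool_pos: [0.6, -0.3047, 0.0481]
orientation: [0.505, 0.506, -0.493, 0.496]
wrist_force: [0.9, 0.6, 0.2]
finger_gap: 0.0599
```

```bash
python3 plan.py 0.6005 -0.3098 0.02 -90 12
```

```text
t 19.6 tcp [ 0.6    -0.3047  0.0481] q1,q6 [-0.58 -0.6 ] gap 0.0599 F [0.9 0.6 0.2] xaxis [ 0.002  0.023 -1.   ] jaw 0.2
pitch err 0.011 q4 0.0235
3 d [  0.5  -5.1 -28.1] spin 0.0041
{"dp": [[9, 0, 2], [9, 0, 2], [9, 0, 2]], "spin": [0.001, 0.001, 0.001]}
```

Emit:
{"api": "arm_command", "payload": {
  "dp": [
    [8, 0, 5],
    [12, 0, 3],
    [12, 0, 1],
    [9, 0, 0],
    [2, 0, 0],
    [0, 0, 0]
  ],
  "spin": [0.003, 0, 0, 0, 0, 0]
}}

```text
t: 20.1
tool_pos: [0.6003, -0.3135, 0.0002]
orientation: [0.506, 0.505, -0.493, 0.495]
wrist_force: [-0.6, 0.2, 0.1]
finger_gap: 0.0597
```

```bash
python3 plan.py 0.6005 -0.3098 0.005 -90 9
```

```text
t 20.1 tcp [ 6.003e-01 -3.135e-01  2.000e-04] q1,q6 [-0.59 -0.61] gap 0.0597 F [-0.6  0.2  0.1] xaxis [ 0.002  0.023 -1.   ] jaw 0.0
pitch err 0.0112 q4 0.0245
1 d [0.2 3.7 4.8] spin 0.0008
{"dp": [[-4.7, 0.2, -3.9]], "spin": [0.001]}
```

Emit:
{"api": "arm_command", "payload": {
  "dp": [
    [-4.5, 0, -3.5],
    [0, 0, 0]
  ],
  "spin": [0, 0]
}}

```text
t: 20.27
tool_pos: [0.5999, -0.3096, 0.0044]
orientation: [0.506, 0.506, -0.494, 0.494]
wrist_force: [1.2, 0.8, -0.1]
finger_gap: 0.0595
```

Emit:
{"api": "arm_command", "payload": {
  "dp": [
    [0, 0, 0],
    [0, 0, 0],
    [0, 0, 0],
    [0, 0, 0],
    [0, 0, 0],
    [0, 0, 0]
  ],
  "spin": [0, 0, 0, 0, 0, 0],
  "gripper": -1
}}

```text
t: 20.77
tool_pos: [0.6023, -0.3102, 0.0084]
orientation: [0.506, 0.504, -0.493, 0.497]
wrist_force: [0.6, -0.3, -0.4]
finger_gap: 0.0248
```

Emit:
{"api": "arm_command", "payload": {
  "dp": [
    [-8, 0, 0],
    [-10, 0, 0],
    [-12, 0, 0],
    [-15, 0, 0],
    [-15, 0, 0],
    [-15, 0, 0],
    [-15, 0, 0],
    [-12, 0, 0],
    [-8, 0, 0],
    [0, 0, 0]
  ],
  "spin": [0, 0, 0, 0, 0, 0, 0, 0, 0, 0]
}}

```text
t: 21.6
tool_pos: [0.6022, -0.3135, 0.1321]
orientation: [0.507, 0.503, -0.493, 0.498]
wrist_force: [0.8, 0.9, -0.6]
finger_gap: 0.0248
```

```bash
python3 plan.py 0.4968 -0.0269 0.12 -24.7 20
```

```text
t 21.6 tcp [ 0.6022 -0.3135  0.1321] q1,q6 [-0.59 -0.6 ] gap 0.0248 F [ 0.8  0.9 -0.6] xaxis [ 0.01   0.018 -1.   ] jaw 0.1
pitch err 0.0024 q4 0.0222
16 d [-105.4  286.6  -12.1] spin -1.1384
{"dp": [[1, -7, -18], [1, -5, -18], [1, -4, -19], [1, -3, -19], [1, -1, -19], [1, 0, -19], [1, 1, -19], [1, 3, -19], [1, 4, -19], [1, 5, -18]], "spin": [-0.071, -0.071, -0.071, -0.071, -0.071, -0.071, -0.071, -0.071, -0.071, -0.071]}
{"dp": [[1, 7, -18], [1, 8, -17], [1, 9, -17], [1, 10, -16], [1, 11, -15], [1, 13, -14]], "spin": [-0.071, -0.071, -0.071, -0.071, -0.071, -0.071]}
```

Emit:
{"api": "arm_command", "payload": {
  "dp": [
    [1, -4, -10],
    [1, -5, -18],
    [1, -4, -19],
    [1, -3, -19],
    [1, -1, -19],
    [1, 0, -19],
    [1, 1, -19],
    [1, 3, -19],
    [1, 4, -19],
    [1, 5, -18]
  ],
  "spin": [-0.071, -0.071, -0.071, -0.071, -0.071, -0.071, -0.071, -0.071, -0.071, -0.071]
}}

```text
t: 22.43
tool_pos: [0.5326, -0.1404, 0.1225]
orientation: [0.292, 0.646, -0.279, 0.648]
wrist_force: [-0.0, 0.4, -0.3]
finger_gap: 0.0247
```

Emit:
{"api": "arm_command", "payload": {
  "dp": [
    [1, 7, -18],
    [1, 8, -17],
    [1, 9, -17],
    [1, 10, -16],
    [1, 7, -9],
    [0, 0, 0],
    [0, 0, 0]
  ],
  "spin": [-0.071, -0.071, -0.071, -0.071, -0.071, 0, 0]
}}

```text
t: 23.02
tool_pos: [0.4918, -0.0509, 0.1141]
orientation: [0.166, 0.69, -0.153, 0.687]
wrist_force: [0.7, 0.5, -1.2]
finger_gap: 0.0251
```

```bash
python3 plan.py 0.4968 -0.0269 0.09 -24.7 12
```

```text
t 23.02 tcp [ 0.4918 -0.0509  0.1141] q1,q6 [-0.26 -1.38] gap 0.0251 F [ 0.7  0.5 -1.2] xaxis [ 0.    0.02 -1.  ] jaw 63.9
pitch err 0.0047 q4 0.0221
3 d [  5.   24.  -24.1] spin -0.024
{"dp": [[8, 8, -2], [8, 8, -2], [8, 8, -2]], "spin": [-0.008, -0.008, -0.008]}
```

Emit:
{"api": "arm_command", "payload": {
  "dp": [
    [5, 7, -2],
    [7, 8, -2],
    [6, 6, -2],
    [3, 3, 0],
    [0, 0, 0],
    [0, 0, 0]
  ],
  "spin": [-0.008, -0.008, -0.008, 0, 0, 0]
}}

```text
t: 23.52
tool_pos: [0.4986, -0.026, 0.0907]
orientation: [0.159, 0.692, -0.146, 0.689]
wrist_force: [-0.3, 0.3, -0.8]
finger_gap: 0.025
```

```bash
python3 plan.py 0.4968 -0.0269 0.07 -24.7 12;  python3 ends.py 0.4968 -0.0269 -24.7 130 0.104
```

```text
t 23.52 tcp [ 0.4986 -0.026   0.0907] q1,q6 [-0.2  -1.35] gap 0.025 F [-0.3  0.3 -0.8] xaxis [ 0.     0.019 -1.   ] jaw 65.0
pitch err 0.0036 q4 0.0223
2 d [ -1.8  -0.9 -20.7] spin -0.0045
{"dp": [[10, -1, -1], [10, -1, -1]], "spin": [-0.002, -0.002]}
top end 1 [(75.0, 41), (73.5, 43), (75.0, 46), (75.0, 47), (75.0, 51)]
top end -1 [(65.5, 91), (65.0, 89), (64.5, 92), (64.5, 96), (64.5, 98)]
side end 1 [(47.0, 28), (45.0, 4), (40.0, -1), (40.0, -1), (40.0, -2)]
side end -1 [(73.0, 27), (69.0, 13), (69.0, 10), (69.5, 12), (67.5, 10)]
```

Emit:
{"api": "arm_command", "payload": {
  "dp": [
    [6, -1, -1.5],
    [8, -1, -0.5],
    [7, 0, 0],
    [0, 0, 0]
  ],
  "spin": [-0.002, -0.002, 0, 0]
}}

```text
t: 23.95
tool_pos: [0.4967, -0.0278, 0.0692]
orientation: [0.158, 0.691, -0.145, 0.69]
wrist_force: [0.5, -0.3, -0.9]
finger_gap: 0.025
```

```bash
python3 plan.py 0.4968 -0.0269 0.0645 -24.7 5; python3 - <<'E'
from h import *
from station import r
c=r.capture("top");d=r.capture("side")
f=lambda k,x,y,w,h:cv2.resize(k["frame"][y:y+h,x:x+w,::-1],None,fx=5,fy=5,interpolation=cv2.INTER_CUBIC)
cv2.imwrite("pics/r3.png",np.hstack([f(c,290,145,80,110),f(d,280,150,80,110)]))
E
```

```text
t 23.95 tcp [ 0.4967 -0.0278  0.0692] q1,q6 [-0.21 -1.36] gap 0.025 F [ 0.5 -0.3 -0.9] xaxis [ 0.003  0.018 -1.   ] jaw 65.2
pitch err 0.0005 q4 0.0226
1 d [ 0.1  0.9 -4.7] spin -0.0014
{"dp": [[4.7, 0.8, -0.3]], "spin": [-0.001]}
```

View pics/r3.png

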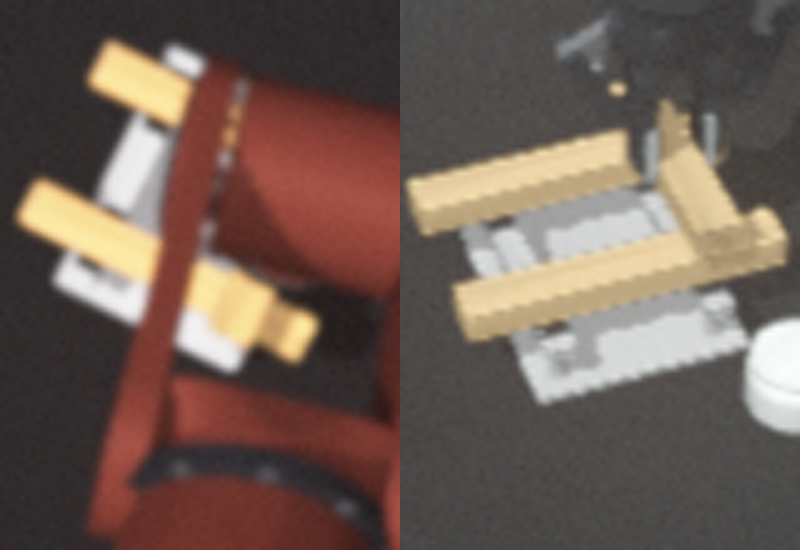

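The short slat is held over the near-right rail. In the left crop its near end is at about (235,330), lying square over the long slat, and the fingers sit clear between the two long slats. Setting it down.

Emit:
{"api": "arm_command", "payload": {
  "dp": [
    [3, 0.6, -0.3],
    [2, 0, 0],
    [0, 0, 0]
  ],
  "spin": [-0.001, 0, 0]
}}

```text
t: 24.3
tool_pos: [0.4981, -0.0273, 0.0652]
orientation: [0.158, 0.69, -0.145, 0.691]
wrist_force: [0.0, -0.4, -0.5]
finger_gap: 0.0247
```

Emit:
{"api": "arm_command", "payload": {
  "dp": [
    [1.2, 0, 0],
    [0, 0, 0]
  ],
  "spin": [0, 0]
}}

```text
t: 24.47
tool_pos: [0.4983, -0.0273, 0.0641]
orientation: [0.158, 0.69, -0.145, 0.692]
wrist_force: [-0.4, 1.0, -0.6]
finger_gap: 0.0247
```

Emit:
{"api": "arm_command", "payload": {
  "dp": [
    [1.2, 0, 0],
    [0.8, 0, 0]
  ],
  "spin": [0, 0]
}}

```text
t: 24.63
tool_pos: [0.4989, -0.0273, 0.0626]
orientation: [0.158, 0.689, -0.145, 0.692]
wrist_force: [-1.7, -0.5, 2.8]
finger_gap: 0.0245
```

Emit:
{"api": "arm_command", "payload": {
  "dp": [
    [-2.5, 0, -1.5],
    [0, 0, -0.5],
    [0, 0, 0]
  ],
  "spin": [0, 0, 0]
}}

```text
t: 24.88
tool_pos: [0.4971, -0.0265, 0.0654]
orientation: [0.158, 0.689, -0.145, 0.692]
wrist_force: [-0.2, -0.0, -1.4]
finger_gap: 0.0246
```

Emit:
{"api": "arm_command", "payload": {
  "dp": [
    [1.5, 0, 0],
    [1, 0, -0.5],
    [0, 0, 0]
  ],
  "spin": [0, 0, 0]
}}

```text
t: 25.13
tool_pos: [0.4969, -0.0262, 0.0631]
orientation: [0.158, 0.689, -0.145, 0.693]
wrist_force: [-0.3, 0.2, 0.9]
finger_gap: 0.0249
```

Now on target and just touching; one more small press, then release.

Emit:
{"api": "arm_command", "payload": {
  "dp": [
    [0.8, 0, 0],
    [0.5, 0, 0]
  ],
  "spin": [0, 0]
}}

```text
t: 25.3
tool_pos: [0.4971, -0.0263, 0.0624]
orientation: [0.158, 0.689, -0.145, 0.692]
wrist_force: [-0.7, -0.2, 4.0]
finger_gap: 0.0246
```

Emit:
{"api": "arm_command", "payload": {
  "dp": [
    [0, 0, 0],
    [0, 0, 0],
    [0, 0, 0],
    [0, 0, 0]
  ],
  "spin": [0, 0, 0, 0],
  "gripper": 0.1
}}

```text
t: 25.63
tool_pos: [0.4972, -0.0263, 0.062]
orientation: [0.158, 0.689, -0.145, 0.693]
wrist_force: [0.3, -0.7, 0.2]
finger_gap: 0.0471
```

Emit:
{"api": "arm_command", "payload": {
  "dp": [
    [-6, 0, 0],
    [-10, 0, 0],
    [-12, 0, 0],
    [-12, 0, 0],
    [-12, 0, 0],
    [-12, 0, 0],
    [-8, 0, 0],
    [0, 0, 0]
  ],
  "spin": [0, 0, 0, 0, 0, 0, 0, 0]
}}

```text
t: 26.3
tool_pos: [0.4962, -0.0275, 0.1409]
orientation: [0.158, 0.689, -0.145, 0.693]
wrist_force: [-0.2, 0.1, 0.5]
finger_gap: 0.0473
```

```bash
python3 plan.py 0.3785 0.323 0.12 98.4 20
```

```text
t 26.3 tcp [ 0.4962 -0.0275  0.1409] q1,q6 [-0.21 -1.36] gap 0.0473 F [-0.2  0.1  0.5] xaxis [ 0.009  0.017 -1.   ] jaw 65.3
pitch err -0.0055 q4 0.0209
19 d [-117.7  350.5  -20.9] spin 0.9929
{"dp": [[1, 14, -13], [1, 13, -14], [1, 13, -15], [1, 12, -15], [1, 11, -16], [1, 10, -17], [1, 9, -17], [1, 8, -18], [1, 8, -18], [1, 7, -18]], "spin": [0.052, 0.052, 0.052, 0.052, 0.052, 0.052, 0.052, 0.052, 0.052, 0.052]}
{"dp": [[1, 6, -19], [1, 5, -19], [1, 4, -19], [1, 3, -19], [1, 2, -19], [1, 1, -19], [1, 0, -19], [1, -1, -19], [1, -2, -19]], "spin": [0.052, 0.052, 0.052, 0.052, 0.052, 0.052, 0.052, 0.052, 0.052]}
```

Emit:
{"api": "arm_command", "payload": {
  "dp": [
    [1, 8, -8],
    [1, 13, -14],
    [1, 13, -15],
    [1, 12, -15],
    [1, 11, -16],
    [1, 10, -17],
    [1, 9, -17],
    [1, 8, -18],
    [1, 8, -18],
    [1, 7, -18]
  ],
  "spin": [0.052, 0.052, 0.052, 0.052, 0.052, 0.052, 0.052, 0.052, 0.052, 0.052],
  "gripper": 0.4
}}

```text
t: 27.13
tool_pos: [0.4373, 0.153, 0.1339]
orientation: [0.341, 0.621, -0.327, 0.625]
wrist_force: [-0.9, -0.2, 0.7]
finger_gap: 0.0597
```

Emit:
{"api": "arm_command", "payload": {
  "dp": [
    [1, 6, -19],
    [1, 5, -19],
    [1, 4, -19],
    [1, 3, -19],
    [1, 2, -19],
    [1, 1, -19],
    [1, 0, -12],
    [0, 0, 0],
    [0, 0, 0]
  ],
  "spin": [0.052, 0.052, 0.052, 0.052, 0.052, 0.052, 0.052, 0, 0]
}}

```text
t: 27.88
tool_pos: [0.3969, 0.285, 0.1255]
orientation: [0.451, 0.55, -0.439, 0.549]
wrist_force: [0.4, -0.4, 0.8]
finger_gap: 0.0597
```

```bash
python3 plan.py 0.3785 0.323 0.06 98.4 12;python3 - <<'E'
from h import *
from station import r
for n in("top","side"): pickle.dump(r.capture(n),open(f"pics/{n}3.pkl","wb"))
c=pickle.load(open("pics/top3.pkl","rb"));d=pickle.load(open("pics/side3.pkl","rb"))
f=lambda k,x,y,w,h:cv2.resize(k["frame"][y:y+h,x:x+w,::-1],None,fx=5,fy=5,interpolation=cv2.INTER_CUBIC)
cv2.imwrite("pics/r4.png",np.hstack([f(c,290,145,80,110),f(d,280,150,80,110)]))
E
```

```text
t 27.88 tcp [0.3969 0.285  0.1255] q1,q6 [0.47 0.26] gap 0.0597 F [ 0.4 -0.4  0.8] xaxis [ 0.01   0.014 -1.   ] jaw 12.0
pitch err -0.0152 q4 0.0087
7 d [-18.4  38.  -65.5] spin 0.0621
{"dp": [[9, -2, -6], [9, -2, -6], [9, -2, -6], [9, -2, -6], [9, -2, -6], [9, -2, -6], [9, -2, -6]], "spin": [0.009, 0.009, 0.009, 0.009, 0.009, 0.009, 0.009]}
```

View pics/r4.png

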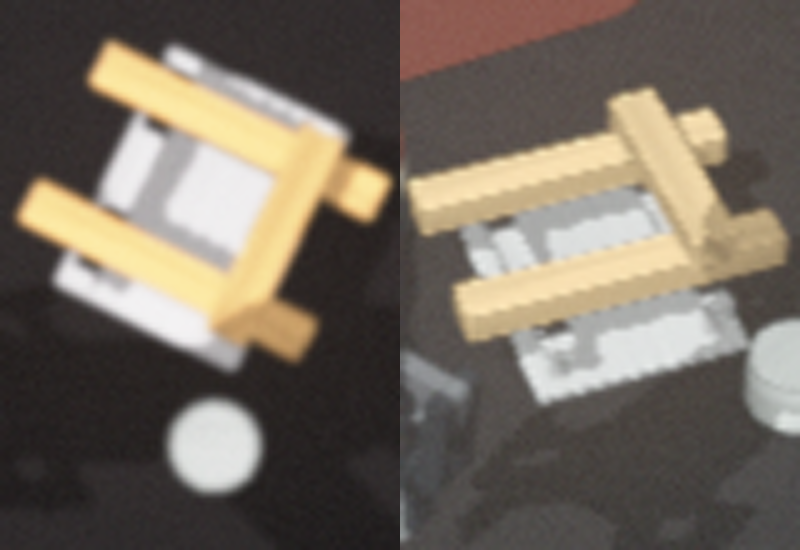

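The short slat lies square across both long ones. In the left crop its far end is at about (323,131) and its near end at about (225,325), and everything else is unmoved. Continuing to the last slat.

Emit:
{"api": "arm_command", "payload": {
  "dp": [
    [8, -2, -7],
    [12, -2, -9],
    [14, -2, -9],
    [14, -2, -9],
    [10, -1, -3],
    [4, 0, 0],
    [0, 0, 0]
  ],
  "spin": [0.012, 0.012, 0.012, 0.012, 0.012, 0, 0]
}}

```text
t: 28.57
tool_pos: [0.3866, 0.3157, 0.0633]
orientation: [0.471, 0.533, -0.457, 0.535]
wrist_force: [-0.3, -0.6, -0.2]
finger_gap: 0.06
```

```bash
python3 plan.py 0.3785 0.323 0.02 98.4 12; python3 - <<'E'
from h import *
c=pickle.load(open("pics/top3.pkl","rb"));d=pickle.load(open("pics/side3.pkl","rb"))
b=box(.4968,-.0269,np.radians(-24.7),.13,.026,.055,.075)[4:]
print("top crop",((proj(c,b)-[290,145]+.5)*5-.5).round().tolist());print("side crop",((proj(d,b)-[280,150]+.5)*5-.5+[400,0]).round().tolist())
E
```

```text
t 28.57 tcp [0.3866 0.3157 0.0633] q1,q6 [0.54 0.4 ] gap 0.06 F [-0.3 -0.6 -0.2] xaxis [ 0.015  0.013 -1.   ] jaw 8.1
pitch err -0.0198 q4 0.0042
4 d [ -8.1   7.3 -43.3] spin -0.006
{"dp": [[11, -2, -2], [11, -2, -2], [11, -2, -2], [11, -2, -2]], "spin": [-0.002, -0.002, -0.002, -0.002]}
top crop [[304.0, 120.0], [346.0, 139.0], [246.0, 347.0], [204.0, 327.0]]
side crop [[607.0, 96.0], [650.0, 85.0], [738.0, 229.0], [692.0, 240.0]]
```

Emit:
{"api": "arm_command", "payload": {
  "dp": [
    [8, -4, -4],
    [12, -4, -4],
    [12, -2, 0],
    [12, 0, 0],
    [6, 0, 0],
    [0, 0, 0]
  ],
  "spin": [-0.004, -0.002, 0, 0, 0, 0]
}}

```text
t: 29.07
tool_pos: [0.3792, 0.3226, 0.0134]
orientation: [0.471, 0.533, -0.453, 0.537]
wrist_force: [-0.3, -0.7, 0.3]
finger_gap: 0.0599
```

```bash
python3 plan.py 0.3785 0.323 0.005 98.4 9
```

```text
t 29.07 tcp [0.3792 0.3226 0.0134] q1,q6 [0.56 0.41] gap 0.0599 F [-0.3 -0.7  0.3] xaxis [ 0.021  0.016 -1.   ] jaw 8.3
pitch err -0.0262 q4 0.0032
1 d [-0.7  0.4 -8.4] spin -0.0011
{"dp": [[8.4, -0.8, -0.4]], "spin": [-0.001]}
```

Emit:
{"api": "arm_command", "payload": {
  "dp": [
    [7.5, -0.5, 0],
    [0, 0, 0]
  ],
  "spin": [0, 0]
}}

```text
t: 29.23
tool_pos: [0.3794, 0.3227, 0.0059]
orientation: [0.472, 0.533, -0.453, 0.537]
wrist_force: [-1.5, -0.4, 0.5]
finger_gap: 0.0595
```

Emit:
{"api": "arm_command", "payload": {
  "dp": [
    [0, 0, 0],
    [0, 0, 0],
    [0, 0, 0],
    [0, 0, 0],
    [0, 0, 0],
    [0, 0, 0]
  ],
  "spin": [0, 0, 0, 0, 0, 0],
  "gripper": -1
}}

```text
t: 29.73
tool_pos: [0.3815, 0.3238, 0.0083]
orientation: [0.473, 0.532, -0.451, 0.537]
wrist_force: [0.5, -0.1, -0.6]
finger_gap: 0.0246
```

Emit:
{"api": "arm_command", "payload": {
  "dp": [
    [-10, 0, 0],
    [-18, 0, 0],
    [-22, 0, 0],
    [-22, 0, 0],
    [-22, 0, 0],
    [-18, 0, 0],
    [-10, 0, 0],
    [0, 0, 0]
  ],
  "spin": [0, 0, 0, 0, 0, 0, 0, 0]
}}

```text
t: 30.4
tool_pos: [0.376, 0.3201, 0.1376]
orientation: [0.472, 0.533, -0.453, 0.537]
wrist_force: [1.0, 0.6, 0.1]
finger_gap: 0.0247
```

```bash
python3 plan.py 0.5344 0.0549 0.13 -24.7 20
```

```text
t 30.4 tcp [0.376  0.3201 0.1376] q1,q6 [0.56 0.42] gap 0.0247 F [1.  0.6 0.1] xaxis [ 0.022  0.016 -1.   ] jaw 8.3
pitch err -0.0273 q4 0.0025
16 d [ 158.4 -265.2   -7.6] spin -0.9943
{"dp": [[0, 7, 18], [0, 6, 18], [0, 5, 19], [0, 4, 19], [0, 3, 19], [0, 2, 19], [0, 0, 19], [0, -1, 19], [0, -2, 19], [0, -3, 19]], "spin": [-0.062, -0.062, -0.062, -0.062, -0.062, -0.062, -0.062, -0.062, -0.062, -0.062]}
{"dp": [[0, -4, 19], [0, -6, 18], [0, -7, 18], [0, -8, 18], [0, -9, 17], [0, -10, 17]], "spin": [-0.062, -0.062, -0.062, -0.062, -0.062, -0.062]}
```

Emit:
{"api": "arm_command", "payload": {
  "dp": [
    [0, 4, 10],
    [0, 6, 18],
    [0, 5, 19],
    [0, 4, 19],
    [0, 3, 19],
    [0, 2, 19],
    [0, 0, 19],
    [0, -1, 19],
    [0, -2, 19],
    [0, -3, 19]
  ],
  "spin": [-0.062, -0.062, -0.062, -0.062, -0.062, -0.062, -0.062, -0.062, -0.062, -0.062]
}}

```text
t: 31.23
tool_pos: [0.4682, 0.1587, 0.1295]
orientation: [0.271, 0.654, -0.258, 0.657]
wrist_force: [0.2, -0.2, -0.5]
finger_gap: 0.0248
```

Emit:
{"api": "arm_command", "payload": {
  "dp": [
    [0, -4, 19],
    [0, -6, 18],
    [0, -7, 18],
    [0, -8, 16],
    [0, -5, 8],
    [0, 0, 0],
    [0, 0, 0]
  ],
  "spin": [-0.062, -0.062, -0.062, -0.062, -0.062, 0, 0]
}}

```text
t: 31.82
tool_pos: [0.5108, 0.0786, 0.1203]
orientation: [0.162, 0.691, -0.152, 0.687]
wrist_force: [-0.4, -0.5, 0.2]
finger_gap: 0.0247
```

```bash
python3 plan.py 0.5344 0.0549 0.095 -24.7 12
```

```text
t 31.82 tcp [0.5108 0.0786 0.1203] q1,q6 [ 0.01 -1.12] gap 0.0247 F [-0.4 -0.5  0.2] xaxis [-0.003  0.014 -1.   ] jaw 64.3
pitch err 0.0024 q4 0.0159
4 d [ 23.6 -23.7 -25.3] spin -0.0167
{"dp": [[6, -3, 8], [6, -3, 8], [6, -3, 8], [6, -3, 8]], "spin": [-0.004, -0.004, -0.004, -0.004]}
```

Emit:
{"api": "arm_command", "payload": {
  "dp": [
    [4, -3, 8],
    [6, -3, 10],
    [6, -3, 9],
    [5, -2, 6],
    [2, 0, 1],
    [0, 0, 0]
  ],
  "spin": [-0.006, -0.006, -0.004, 0, 0, 0]
}}

```text
t: 32.32
tool_pos: [0.5369, 0.0543, 0.0919]
orientation: [0.156, 0.694, -0.147, 0.687]
wrist_force: [0.3, 0.8, 0.3]
finger_gap: 0.0246
```

```bash
python3 plan.py 0.5344 0.0549 0.07 -24.7 12
```

```text
t 32.32 tcp [0.5369 0.0543 0.0919] q1,q6 [-0.04 -1.19] gap 0.0246 F [0.3 0.8 0.3] xaxis [-0.007  0.015 -1.   ] jaw 65.3
pitch err 0.0073 q4 0.0168
2 d [ -2.5   0.6 -21.9] spin -0.0003
{"dp": [[11, 0, -1], [11, 0, -1]], "spin": [-0.0, -0.0]}
```

Emit:
{"api": "arm_command", "payload": {
  "dp": [
    [6, 0, -2.5],
    [8, 0, 0],
    [7, 0, 0],
    [0, 0, 0]
  ],
  "spin": [0, 0, 0, 0]
}}

```text
t: 32.65
tool_pos: [0.5338, 0.0564, 0.0687]
orientation: [0.156, 0.694, -0.147, 0.687]
wrist_force: [-0.2, 0.2, -1.1]
finger_gap: 0.0249
```

```bash
python3 plan.py 0.5344 0.0549 0.0645 -24.7 9
```

```text
t 32.65 tcp [0.5338 0.0564 0.0687] q1,q6 [-0.03 -1.18] gap 0.0249 F [-0.2  0.2 -1.1] xaxis [-0.007  0.015 -1.   ] jaw 65.3
pitch err 0.008 q4 0.0178
1 d [ 0.6 -1.5 -4.2] spin -0.0002
{"dp": [[4.2, -1.2, 1.2]], "spin": [-0.0]}
```

Emit:
{"api": "arm_command", "payload": {
  "dp": [
    [2.5, -1.2, 1],
    [2, 0, 0],
    [0, 0, 0]
  ],
  "spin": [0, 0, 0]
}}

```text
t: 32.9
tool_pos: [0.5332, 0.0554, 0.0629]
orientation: [0.156, 0.695, -0.146, 0.687]
wrist_force: [-0.6, 0.4, -0.8]
finger_gap: 0.0248
```

Emit:
{"api": "arm_command", "payload": {
  "dp": [
    [1.2, 0, 0],
    [0, 0, 0]
  ],
  "spin": [0, 0]
}}

```text
t: 33.07
tool_pos: [0.5338, 0.0554, 0.0625]
orientation: [0.156, 0.695, -0.146, 0.687]
wrist_force: [-0.6, -0.0, -0.9]
finger_gap: 0.025
```

Emit:
{"api": "arm_command", "payload": {
  "dp": [
    [1.2, 0, 0],
    [0.8, 0, 0]
  ],
  "spin": [0, 0]
}}

```text
t: 33.23
tool_pos: [0.5345, 0.0554, 0.0622]
orientation: [0.156, 0.694, -0.146, 0.687]
wrist_force: [-2.6, -0.4, 4.9]
finger_gap: 0.0248
```

```bash
python3 plan.py 0.5344 0.0549 0.062 -24.7 9
```

```text
t 33.23 tcp [0.5345 0.0554 0.0622] q1,q6 [-0.04 -1.19] gap 0.0248 F [-2.6 -0.4  4.9] xaxis [-0.007  0.015 -1.   ] jaw 65.3
pitch err 0.0078 q4 0.0181
1 d [-0.1 -0.5 -0.2] spin 0.0007
{"dp": [[0.2, -0.5, 0.2]], "spin": [0.001]}
```

In contact and on target, so I'll release, then lift and move off so both cameras have a clear view.

Emit:
{"api": "arm_command", "payload": {
  "dp": [
    [0, 0, 0],
    [0, 0, 0],
    [0, 0, 0],
    [0, 0, 0]
  ],
  "spin": [0, 0, 0, 0],
  "gripper": 0.1
}}

```text
t: 33.57
tool_pos: [0.5356, 0.0554, 0.0629]
orientation: [0.156, 0.693, -0.146, 0.688]
wrist_force: [0.4, -0.4, -0.1]
finger_gap: 0.0471
```

Emit:
{"api": "arm_command", "payload": {
  "dp": [
    [-6, 0, 0],
    [-10, 0, 0],
    [-14, 0, 0],
    [-16, 0, 0],
    [-20, 0, 0],
    [-20, 0, 0],
    [-20, 0, 0],
    [-15, 0, 0],
    [-8, 0, 0],
    [0, 0, 0]
  ],
  "spin": [0, 0, 0, 0, 0, 0, 0, 0, 0, 0]
}}

```text
t: 34.4
tool_pos: [0.5358, 0.0533, 0.2033]
orientation: [0.156, 0.693, -0.146, 0.689]
wrist_force: [0.7, -0.2, -0.1]
finger_gap: 0.0471
```

Emit:
{"api": "arm_command", "payload": {
  "dp": [
    [0, -10, 0],
    [0, -20, 0],
    [0, -30, 0],
    [0, -30, 0],
    [0, -30, 0],
    [0, -30, 0],
    [0, -30, 0],
    [0, -30, 0],
    [0, -30, 0],
    [0, -25, 0]
  ],
  "spin": [0, 0, 0, 0, 0, 0, 0, 0, 0, 0]
}}

```text
t: 35.23
tool_pos: [0.4135, -0.1944, 0.1902]
orientation: [0.153, 0.699, -0.141, 0.684]
wrist_force: [0.8, -0.9, 0.8]
finger_gap: 0.0471
```

```bash
python3 - <<'E'
from h import *
from station import r
s=r.state();print(s["t"],s["tool_pos"])
for n in("top","side"): pickle.dump(r.capture(n),open(f"pics/{n}4.pkl","wb"))
c=pickle.load(open("pics/top4.pkl","rb"));d=pickle.load(open("pics/side4.pkl","rb"))
b=[(.4968,-.0269),(.5344,.0549)]
f=lambda k,x,y,w,h:cv2.resize(k["frame"][y:y+h,x:x+w,::-1],None,fx=5,fy=5,interpolation=cv2.INTER_CUBIC)
im=np.hstack([f(c,290,145,80,110),f(d,280,150,80,110)])
for (x,y) in b:
    B=box(x,y,np.radians(-24.7),.13,.026,.055,.075)[4:]
    for q in((proj(c,B)-[290,145]+.5)*5-.5,(proj(d,B)-[280,150]+.5)*5-.5+[400,0]): cv2.polylines(im,[q.round().astype(np.int32)],True,(0,0,255))
cv2.imwrite("pics/r5.png",im)
cv2.imwrite("pics/full5.png",np.vstack([cv2.resize(k["frame"][:,:,::-1],(480,300),interpolation=cv2.INTER_AREA) for k in(c,d)]))
E
```

```text
35.2333 [ 0.41346097 -0.19441652  0.19019508]
```

View pics/r5.png

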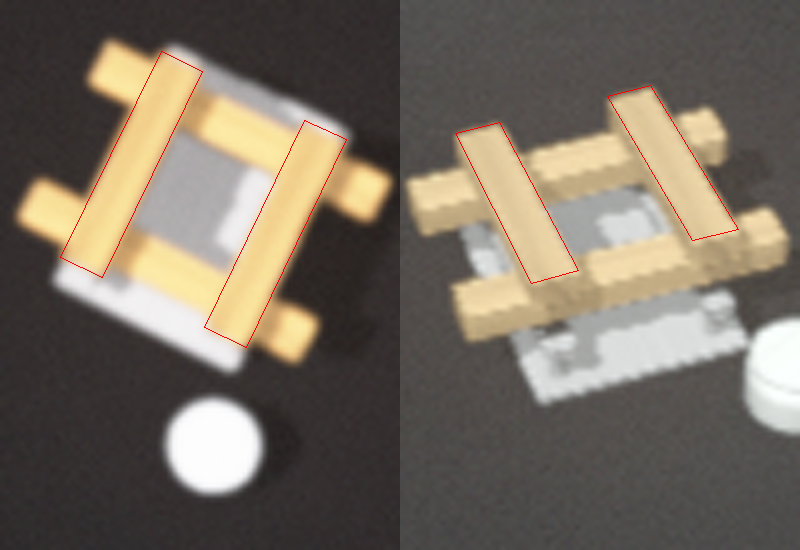

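View pics/full5.png

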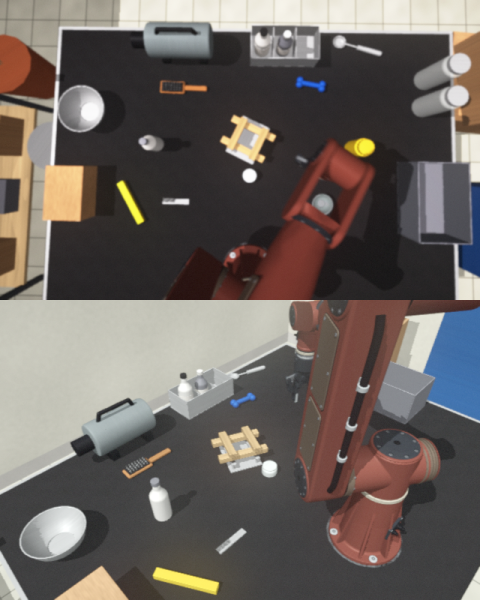

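Red outlines are the target top faces. Both short slats fill them in both views to about 1 mm: (61,258)-(203,71) and (205,327)-(347,139) in the left crop. In the wide view every bystander and the yellow look-alike are where they were. I'll let the arm settle, then hand in.

Emit:
{"api": "arm_command", "payload": {
  "dp": [
    [0, 0, 0],
    [0, 0, 0],
    [0, 0, 0],
    [0, 0, 0]
  ],
  "spin": [0, 0, 0, 0]
}}

```text
t: 35.67
tool_pos: [0.4108, -0.1939, 0.187]
orientation: [0.156, 0.701, -0.142, 0.681]
wrist_force: [0.5, 1.1, 0.9]
finger_gap: 0.0468
```

```bash
python3 -c "
from station import r
print(abs(r.state()['joint_vel']).max().round(3));print(r.hand_in())"
```

```text
0.017
the job is handed in; nothing more can be done
None
```

All four slats are stacked on the rack and the job is handed in, at about 36 s of the 70 s allowed. I laid the two long slats across the rails first, then the two short ones on top, one above each rail. Each was lowered until the wrist force showed light contact (about 3–5 N) and only then released.

**Long slats:** after placing, both camera fits put them 0–2 mm from target and within about 1.5° of square. The two cameras disagreed by up to 2 mm and 1.5°, which is about the calibration limit.

**Short slats:** their final positions match the target outlines in both views to about 1 mm. I judged this by eye on the picture, not by a numerical fit.

**Bystanders:** in the last wide view they and the yellow look-alike look unmoved. The canister is partly hidden by the arm there and the dish is seen through it, so those two are less certain; the arm felt no unexpected force near either.

**Tool tilt:** the tool drifted up to about 2.5° off vertical during moves. I brought it back to about 1° before gripping the second long slat. It was up to about 1.5° off at the other grasps and placings. The slats look flat in the last pictures.

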